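# Put the tea cups away in the dust-proof cup box

## Task

Put the washed tea cups away in the clear-hooded cup box: first take the chopstick case off the hood and lay it flat on the ledge, then swing the hood open until it meets its stop. With the hood left fully open, nest all the cups upright inside one another as a single stack standing on the box floor, near its middle; then close the hood fully and lay the chopstick case flat back on the middle of its top. Leave the ramen bowl and the spice jar where they are.

Things in the scene. Friction and masses are not known exactly. Their poses are not given: they have to be found in the camera images.
- box: Fixed cup box: white tray 160 deep (x) x 200 mm wide (y), floor 6 mm thick, front and side walls 60 mm high, 4 thick, back wall 75 high. Does not move in a run. Origin: centre of its underside. Its -x side, with the hood's handle, is the front and looks roughly to the robot's right (world -y); the hinge is on its +x side. A clear hood (joint lid) covers it, up to 165 mm high.
- box_floor (a point): Centre of the top of the box's floor, 6 mm above the ledge; axes as the box. Free floor 152 (x) x 192 mm (y). The hood clears a stack of four cups standing within 20 mm of this point.
- lid (a joint): Angle of the clear hood, rad: 0 closed, grows as it opens, stop at 1.8 (leaning a little back past upright). The handle follows an arc about the hinge line. Hood 0.25 kg, hinge with friction: let go, it sinks shut below about 0.5 rad, stays put between, and falls open on to the stop beyond about 1.5. 2 to 3 N at the handle moves it.
- lid_hinge (a point): Middle of the hinge line on top of the box's back wall, 75 mm above the ledge, 80 mm in the box's +x from its centre. The hinge line runs along the box's y. Axes turn with the hood (as the box's when closed).
- lid_handle (a point): Middle of the hood's steel bar handle: round, 11 mm thick, 120 long, parallel to the hinge line, bar centre 42 mm out from the face, on 8 mm stalks 50 mm either side. Closed: 125 mm above the ledge, 40 below the hood's top, 202 mm horizontally from the hinge line, 50 above it. Fingers pointing down either side of the bar can follow it all the way to the stop, the bar turning between them.
- lid_top (a point): Centre of the hood's flat top, 160 (x) x 200 mm (y), 165 mm above the ledge when closed. Axes turn with the hood; z out of the top.
- cup1: Green stacking tea cup; may be absent (always None then). Origin: centre of its underside, z up. 68 mm tall; foot 42 mm across, cone to 58 at 46 up, then a straight collar 68 mm across from 48 up to the rim: grip it there from above. Mouth 63 mm, inner floor 22 mm above the underside. A cup nested in another sits 22 mm higher, its collar 22 mm proud of the lower rim. About 0.12 kg.
- cup2: Stacking tea cup, same shape and mass (about 0.12 kg) as cup1; may be absent (always None then). Origin: centre of its underside, z up. Colour: yellow.
- cup3: Stacking tea cup, same shape and mass (about 0.12 kg) as cup1; may be absent (always None then). Origin: centre of its underside, z up. Colour: orange.
- cup4: Stacking tea cup, same shape and mass (about 0.12 kg) as cup1; may be absent (always None then). Origin: centre of its underside, z up. Colour: blue.
- case: Red plastic chopstick case, kept shut, 45 mm (x) by 170 mm (y) by 25 mm high, 0.1 kg, lying flat on the hood at the start. Origin: centre of its underside; z up. Grip it across its 45 mm width.
- ramen_bowl: White ceramic ramen bowl, 140 mm in diameter, 65 mm high. Origin: centre of the underside. To be left alone.
- spice_jar: Amber glass spice jar with a steel cap, 52 mm in diameter, 100 mm high. Origin: centre of the underside. To be left alone.
Not all that is in view belongs to the job. Several things look just like the cup4: the one meant starts nearest to the robot's base. Of the things that look like the case, the larger one is meant.

How it is judged (in metres and radians):
On the way, in this order (a step that is already met when the one before it is completed fails the run):
1. the chopstick case lies flat on the ledge, let go, the hood still closed (height (world z) of case below 0.012 m and angle between case's own z axis and vertical below 0.15 rad and linear speed of case below 0.02 m/s and contact force between the fingers and case below 0.1 N and value of joint lid below 0.1 rad), for 0.2 s.
2. the hood is open against its stop (value of joint lid above 1.75 rad), for 0.3 s.
3. all the cups stand nested as one upright stack on the box floor, let go, the hood still fully open (x of cup1 in the frame of box_floor between -0.045 and 0.045 m and y of cup1 in the frame of box_floor between -0.065 and 0.065 m and z of each of cup1, cup2, cup3, cup4 in the frame of box_floor below 0.075 m and angle between each of cup1, cup2, cup3, cup4's own z axis and vertical below 0.12 rad and linear speed of each of cup1, cup2, cup3, cup4 below 0.03 m/s and x of cup2 in the frame of box_floor between -0.045 and 0.045 m and y of cup2 in the frame of box_floor between -0.065 and 0.065 m and x of cup3 in the frame of box_floor between -0.045 and 0.045 m and y of cup3 in the frame of box_floor between -0.065 and 0.065 m and x of cup4 in the frame of box_floor between -0.045 and 0.045 m and y of cup4 in the frame of box_floor between -0.065 and 0.065 m and horizontal distance between cup1 and cup2 below 0.008 m and horizontal distance between each of cup1, cup2 and cup3 below 0.008 m and horizontal distance between each of cup1, cup2, cup3 and cup4 below 0.008 m and contact force between the fingers and cup1 below 0.1 N and contact force between the fingers and cup2 below 0.1 N and contact force between the fingers and cup3 below 0.1 N and contact force between the fingers and cup4 below 0.1 N and value of joint lid above 1.7 rad), for 0.3 s.
4. the hood is closed (value of joint lid below 0.04 rad), for 0.2 s.
At the end, for the whole second after the job is handed in: Hood shut (0.04 rad); all present cups upright (0.12 rad), nested in one stack (centres within 8 mm, none over 75 mm above the box floor) on the floor near its middle (45 mm by 65 mm); case flat on the hood top, within 50 mm of its centre each way; all at rest (x of cup1 in the frame of box_floor between -0.045 and 0.045 m and y of cup1 in the frame of box_floor between -0.065 and 0.065 m and z of each of cup1, cup2, cup3, cup4 in the frame of box_floor below 0.075 m and angle between each of cup1, cup2, cup3, cup4, case's own z axis and vertical below 0.12 rad and linear speed of each of cup1, cup2, cup3, cup4 below 0.03 m/s and x of cup2 in the frame of box_floor between -0.045 and 0.045 m and y of cup2 in the frame of box_floor between -0.065 and 0.065 m and x of cup3 in the frame of box_floor between -0.045 and 0.045 m and y of cup3 in the frame of box_floor between -0.065 and 0.065 m and x of cup4 in the frame of box_floor between -0.045 and 0.045 m and y of cup4 in the frame of box_floor between -0.065 and 0.065 m and horizontal distance between cup1 and cup2 below 0.008 m and horizontal distance between each of cup1, cup2 and cup3 below 0.008 m and horizontal distance between each of cup1, cup2, cup3 and cup4 below 0.008 m and x of case in the frame of lid_top between -0.05 and 0.05 m and y of case in the frame of lid_top between -0.05 and 0.05 m and z of case in the frame of lid_top between -0.006 and 0.008 m and linear speed of case below 0.02 m/s and value of joint lid below 0.04 rad); the robot touches nothing.
It fails at once if the ramen bowl is shifted by more than 30 mm or tipped over (distance of ramen_bowl from where it was at the start of the episode above 0.03 m or angle between ramen_bowl's own z axis and vertical above 0.4 rad).
It fails at once if the spice jar is shifted by more than 30 mm or tipped over (distance of spice_jar from where it was at the start of the episode above 0.03 m or angle between spice_jar's own z axis and vertical above 0.4 rad).
Of cup1, cup2, cup3, cup4 only 2 to 4 are there at a start; the rules pass over those that are not, and their reading is None.
At some moment in a run one of cup1, cup2, cup3, cup4 may be knocked a few centimetres aside while the robot is not near it.
It also fails if it takes over 210 s, if anything falls off the work surface, if the arm or the gripper's body presses on something with over 40 N, if the wrist force passes 120 N, or if a joint passes its speed limit or range.

## Robot

A 6-joint arm with a two-finger parallel gripper is mounted at the origin on the work surface. World frame = base frame: x ahead of the robot, y to its left, z up, the work surface at z = 0. Lengths are in mm, angles in rad, forces in N, time in s.
With the tool pointing down it reaches from about 350 to 775 mm from the base axis. Payload 7.3 kg.
Tool frame: the origin (TCP) lies on the centre line of the jaws, within the pads' length; the fingertips stand 11 mm ahead of it and the grasp point (between the pads) lies 8 mm behind it; z points along the fingers, y is the line along which they close (so a half turn about z gives the same grasp; the last joint's range is limited). The gripper opens to 92 mm and grips with 3 to 60 N. Pads are 19 mm wide; open, the fingers measure 130 mm over their backs; the gripper's body (75 mm by 190 mm) begins 47 mm behind the grasp point.
Start: joints at [-1.4, 0.342, 1.524, -0, 1.275, -0.146], TCP at [163.574, -498.886, 237.741] pointing down, gripper open.
Joint ranges: [-2.53, 2.53], [-0.77, 2.02], [0.04, 2.7], [-1, 4.14], [0.28, 2.66], [-3.11, 3.11]. Speed limits (rad/s): [2.57, 2.57, 3.14, 3.14, 3.14, 3.14].

## Interface

Orientations are given as a rotation vector (axis times angle).
In Python, from workcell import ctrl gives the robot as it stands. The module is installed in compiled form; this text tells all that it offers.
- The arm moves only by the shell command python3 -m jog 'ROWS' [FORCE]. ROWS is JSON, a list of rows, each a list of 7 numbers: the finger opening in mm, from 0 to 91.8, then the shift along the world's x, y, z each as a share of 0.6 m, from -1 to 1, then the turn, a rotation vector about the world's x, y, z each as a share of 2 rad, from -1 to 1. A call has 1 to 12 rows; each row is the pose to reach, as a shift and turn from the pose commanded when the call began; what a row does not reach only later rows make up. A row lasts 1/10 s, in which the tool goes at most 50 mm and 8.59 degrees, less where a joint would pass 70% of its speed; a pose out of reach is approached as far as the arm can. A call with a number of a shift or a turn outside -1 to 1 is refused whole. A call with a gripper value outside its range is refused whole. The fingers move at their own pace and stop on an object; FORCE is the grip in N (left out, the last holds). Time passes only in rows, so rows that repeat a pose let the fingers close. It gives the time, the measured TCP pose, the force, the opening and the grip force at its end, in the units of the state.
- ctrl.get_obs(): the state, without advancing time (a new reading comes with each control period).
- ctrl.grab_frame(name): name is "scene" or "top"; returns a dict with "pixels" (420x560x3 uint8, red, green, blue), "fx", "fy", "cx", "cy" (pixels), "R" (3x3) and "t" (3): a world point X has camera coordinates R X + t. Camera axes: x right, y down, z forward; pixel columns grow to the right and rows downward; lengths in mm; the calibration is good to about 2 mm. A picture is of the moment at which its call begins. There is no depth.
- ctrl.close_job(): hands the job in; it is judged then, once.
The state is a dict: "t": time; "joint_positions": joint angles; "dq": joint speeds; "tau": joint torques, N m; "tcp_pos": TCP position; "orientation": TCP orientation; "ft_force": force on the tool from outside, world axes, zero at the start; "wrist_torque": the same for the moment, N m; "opening": finger opening in mm; "finger_force": force on a finger pad.
Only numpy, scipy, OpenCV 4.12 (cv2) and the standard library are available. Lean on these libraries where they do the work, as an engineer would, in place of code of your own. Each camera call takes 0.05 s, during which the arm holds its last target. There are 200 camera calls.

## Working session

There is one attempt and no reset: what is moved stays moved. The work goes in short steps, Python scripts to look and compute and a shell command to move; the robot and the scene stay as the last step left them, time stands still between calls to the robot, and variables do not carry over. Pictures are saved under pics/ and viewed, at most 16 in all, crops included, and the job is handed in when it is done.

```bash
mkdir -p pics; ls
python3 - <<'E'
from workcell import ctrl
import cv2,numpy as np
o=ctrl.get_obs();print({k:np.round(v,3).tolist() for k,v in o.items()})
for n in("scene","top"):
    f=ctrl.grab_frame(n);cv2.imwrite(f"pics/{n}0.png",f["pixels"][:,:,::-1])
    print(n,f["fx"],f["fy"],f["cx"],f["cy"],np.round(f["R"],4).tolist(),np.round(f["t"],1).tolist())
E
```

```text
pics
{'t': 0.0, 'joint_positions': [-1.4, 0.343, 1.525, 0.0, 1.275, -0.146], 'dq': [-0.0, -0.0, -0.0, 0.0, 0.001, -0.001], 'tau': [-0.001, -43.124, -24.422, 0.072, 0.056, -0.0], 'tcp_pos': [163.494, -498.487, 237.052], 'orientation': [-3.101, -0.495, 0.0], 'ft_force': [0.011, 0.491, 0.343], 'wrist_torque': [-0.007, -0.008, -0.008], 'finger_force': 0.0, 'opening': 91.94}
scene 473.2946366230199 473.2946366230199 273.1036172153041 210.28286200004814 [[0.7337, 0.6794, 0.0132], [0.5663, -0.6006, -0.5644], [-0.3755, 0.4215, -0.8254]] [-410.0, -320.3, 1532.0]
top 396.4932921831276 396.4932921831276 275.3585006585945 206.90784687969844 [[0.007, -0.9999, -0.0153], [-0.9953, -0.0055, -0.0962], [0.0961, 0.0159, -0.9952]] [-47.8, 596.3, 1276.8]
```

View pics/scene0.png

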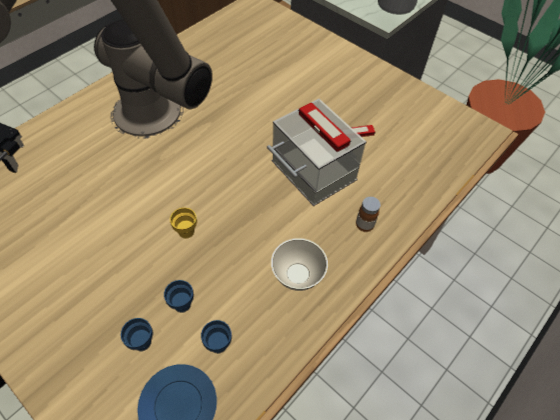

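View pics/top0.png

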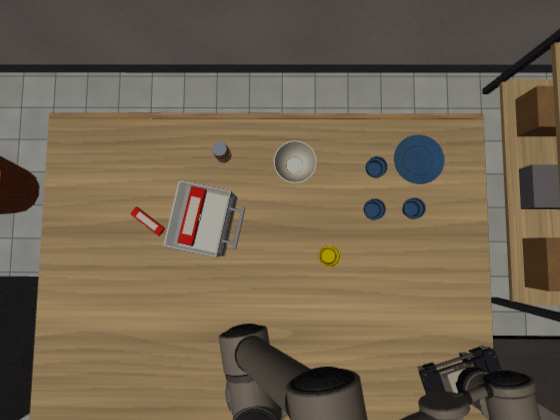

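The scene picture shows the box at (318,150) with the large red case on its hood at (325,125), and a small red look-alike on the ledge at (363,131). There is a yellow cup at (184,221). Three blue cups stand at (179,295), (137,333) and (216,336). The bowl is at (299,265), the jar at (368,213) and a blue plate at (178,400).
In the top picture the box is at (200,218), its handle at (237,227) and the case at (192,217). The small case is at (147,221) and the yellow cup at (329,256). The blue cups are at (374,209), (413,208) and (376,167). No green or orange cup is visible, so two cups are probably present.

Candidates for the blue cup are top (374,209), (413,208) and (376,167). (374,209) looks nearest to the base. Candidates for the case are (192,217), which is large, and (147,221), which is small; I choose the large one.

```bash
cat > h.py <<'E'
from workcell import ctrl
import cv2,numpy as np
from scipy.optimize import minimize_scalar
def grab(n,save=None):
    f=ctrl.grab_frame(n);f["R"]=np.array(f["R"]);f["t"]=np.array(f["t"])
    if save: cv2.imwrite(f"pics/{save}.png",f["pixels"][:,:,::-1])
    return f
def cam(f): return -f["R"].T@f["t"]
def ray(f,p):
    p=np.atleast_2d(p).astype(float)
    return np.c_[(p[:,0]-f["cx"])/f["fx"],(p[:,1]-f["cy"])/f["fy"],np.ones(len(p))]@f["R"]
def plane(f,p,z):
    d=ray(f,p);c=cam(f);return c+d*((z-c[2])/d[:,2])[:,None]
def proj(f,X):
    q=np.atleast_2d(X)@f["R"].T+f["t"];return np.c_[f["cx"]+f["fx"]*q[:,0]/q[:,2],f["cy"]+f["fy"]*q[:,1]/q[:,2]]
def tri(fa,pa,fb,pb):
    A,b=np.zeros((3,3)),np.zeros(3)
    for f,p in((fa,pa),(fb,pb)):
        d=ray(f,p)[0];d/=np.linalg.norm(d);M=np.eye(3)-np.outer(d,d);A+=M;b+=M@cam(f)
    return np.linalg.solve(A,b)
HUE=dict(yellow=((18,120,60),(35,255,255)),blue=((98,120,20),(118,255,255)),green=((40,90,30),(85,255,255)),orange=((6,190,120),(15,255,255)),red=((173,150,60),(180,255,255)))
def blobs(f,c,amin=60):
    hsv=cv2.cvtColor(f["pixels"],cv2.COLOR_RGB2HSV);m=cv2.inRange(hsv,*map(np.array,HUE[c]))
    if c=="red": m|=cv2.inRange(hsv,(0,180,60),(4,255,255))
    m=cv2.morphologyEx(m,cv2.MORPH_CLOSE,np.ones((3,3),np.uint8))
    cs,_=cv2.findContours(m,cv2.RETR_EXTERNAL,cv2.CHAIN_APPROX_NONE)
    return [k[:,0] for k in cs if cv2.contourArea(k)>amin]
def rim(f,k,z,r=34):
    "centre of the rim: outward extreme and lateral middle of the outline cast on the rim plane"
    P=plane(f,k,z)[:,:2];u=P.mean(0)-cam(f)[:2];u/=np.linalg.norm(u);v=np.array([-u[1],u[0]])
    a,b=P@u,P@v;return u*(a.max()-r+1)+v*(b.max()+b.min())/2
def cups(fs,ft,c):
    out=[]
    for k in blobs(ft,c):
        for j in blobs(fs,c):
            r=minimize_scalar(lambda z:np.linalg.norm(rim(ft,k,z)-rim(fs,j,z)),bounds=(0,250),method="bounded")
            if r.fun<15: out.append((c,k.mean(0).round(),j.mean(0).round(),"z",round(r.x),"err",round(r.fun,1),"xy68",rim(ft,k,68).round(1),rim(fs,j,68).round(1)))
    return out
E
python3 - <<'E'
from h import *
fs,ft=grab("scene"),grab("top")
for c in("yellow","blue","green","orange"):
    for o in cups(fs,ft,c): print(*o)
for n,f in(("s",fs),("t",ft)):
    for k in blobs(f,"red",30):
        r=cv2.minAreaRect(k);print(n,"red",np.round(cv2.boxPoints(r)).tolist(),cv2.contourArea(k))
a=cv2.resize(ft["pixels"][165:275,125:265],None,fx=2.8,fy=2.8*1,interpolation=cv2.INTER_CUBIC)
b=cv2.resize(fs["pixels"][90:215,255:395],None,fx=2.8,fy=2.8,interpolation=cv2.INTER_CUBIC)
c=cv2.resize(ft["pixels"][140:270,310:440],None,fx=1.8,fy=1.8,interpolation=cv2.INTER_CUBIC)
im=np.zeros((600,800,3),np.uint8);im[:a.shape[0],:a.shape[1]]=a;im[:b.shape[0],400:400+b.shape[1]]=b;im[360:360+c.shape[0],:c.shape[1]]=c
cv2.imwrite("pics/crop1.png",im[:,:,::-1])
E
```

```text
yellow [329. 256.] [184. 222.] z 70 err 1.6 xy68 [ 438.2 -216.6] [ 437.9 -214.3]
blue [413. 208.] [137. 334.] z 62 err 1.3 xy68 [ 591.4 -483.2] [ 593.9 -486.6]
blue [374. 209.] [180. 294.] z 61 err 1.7 xy68 [ 587.6 -356.7] [ 590.7 -361.2]
blue [376. 167.] [216. 336.] z 61 err 0.2 xy68 [ 723.2 -366.4] [ 726.9 -369.6]
blue [419. 159.] [179. 396.] z 137 err 3.8 xy68 [ 773.9 -541.9] [ 729.7 -513.8]
s red [[358.0, 126.0], [373.0, 125.0], [374.0, 134.0], [359.0, 136.0]] 59.0
s red [[297.0, 111.0], [309.0, 99.0], [351.0, 141.0], [339.0, 153.0]] 476.0
t red [[130.0, 214.0], [136.0, 206.0], [164.0, 228.0], [158.0, 235.0]] 102.0
t red [[177.0, 242.0], [191.0, 186.0], [205.0, 189.0], [192.0, 245.0]] 792.5
```

View pics/crop1.png

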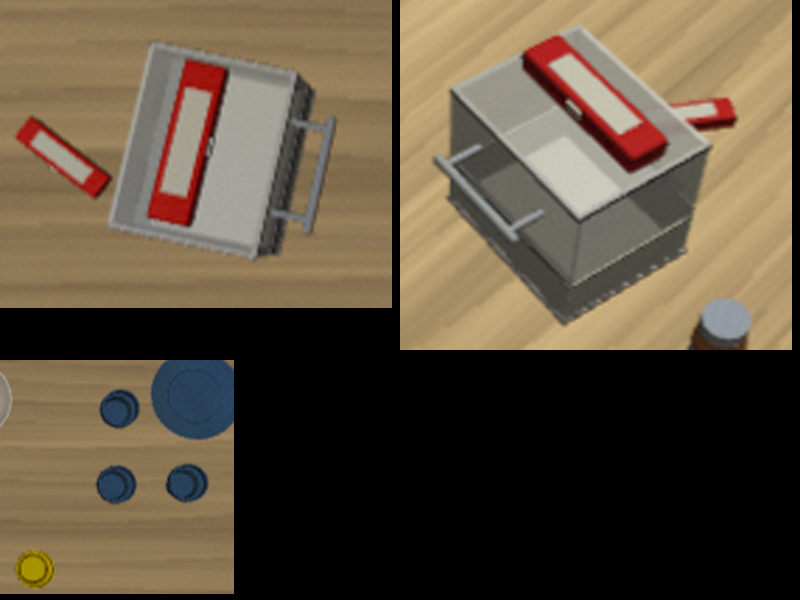

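The crop (box seen from above, box in the scene view, cup group) confirms the large case on the hood, with the small one beside it on the ledge. The hood's top corners are at top px (179,180), (231,191), (217,257) and (164,246), and the handle bar runs from top px (244,207) to (235,248). The wanted blue cup is top px (374,209), 690 mm from the base; the other two are 765 and 811 mm away. Next I triangulate the box, handle and case.

Run:
```python
from h import *
fs,ft=grab("scene"),grab("top")
T=[(179.3,180.4),(231.4,190.7),(217.1,256.8),(164.3,245.7)];S=[(365.7,142.9),(319.3,168.2),(272.9,122.1),(320,99.6)]
P=np.array([tri(ft,a,fs,b) for a,b in zip(T,S)]);print("hood",P.round(1).tolist())
c=P.mean(0);back=P[[0,3]].mean(0);fr=P[[1,2]].mean(0);ux=back-fr;uy=P[[0,1]].mean(0)-P[[2,3]].mean(0);
print("c",c,np.linalg.norm(ux),np.linalg.norm(uy),"yaw",np.arctan2(ux[1],ux[0]),np.arctan2(uy[1],uy[0])+0*np.pi)
Pp=plane(ft,T,165);print("plane165",Pp.mean(0),plane(fs,S,165).mean(0))
h=[tri(ft,a,fs,b) for a,b in(((243.6,207.1),(296.4,174.6)),((235.4,247.9),(268.2,147.1)))];print("handle",np.round(h,1).tolist(),np.mean(h,0))
def biggest(f): return max(blobs(f,"red",30),key=cv2.contourArea)
for f in(ft,fs):
    k=biggest(f);Q=plane(f,k,190)[:,:2].astype(np.float32);r=cv2.minAreaRect(Q);print("case@190",r)
t=[(191,186),(205,189),(192,245),(177,242)]
# scene case corners from crop
for nm,a,b in(("+x+y end? ",(125+188/2.8,165+60/2.8),(255+262/2.8,90+168/2.8)),):pass
kT=cv2.moments(biggest(ft).reshape(-1,1,2));kS=cv2.moments(biggest(fs).reshape(-1,1,2))
print("case tri",tri(ft,(kT["m10"]/kT["m00"],kT["m01"]/kT["m00"]),fs,(kS["m10"]/kS["m00"],kS["m01"]/kS["m00"])))
for n,z,a in(("jar",100,(220,149)),("bowl",65,(295,161)),("small",20,(147,221))): print(n,plane(ft,a,z))
```

```text
hood [[663.6, 243.7, 155.6], [632.6, 86.0, 163.5], [437.5, 124.3, 163.1], [470.0, 283.3, 158.4]]
c [550.92185159 184.3187528  160.1622776 ] 161.59922746251476 198.24892853269063 yaw 1.3725018624842407 -0.19791711161713305
plane165 [548.92976953 181.38466549 165.        ] [554.74699443 182.15740962 165.        ]
handle [[587.3, 52.5, 129.3], [463.9, 76.7, 121.0]] [525.5730466   64.55368787 125.15767404]
case@190 ((554.941162109375, 195.5858612060547), (43.508636474609375, 166.1573028564453), 77.73066711425781)
case@190 ((561.1691284179688, 188.45974731445312), (52.46043014526367, 177.64178466796875), 77.23638916015625)
case tri [556.20077136 199.92481411 174.10053803]
jar [[772.66811317 131.10765789 100.        ]]
bowl [[ 742.53034139 -107.12931273   65.        ]]
small [[548.08242431 381.67330504  20.        ]]
```

```bash
R='[85,0.39,0.69,0.1,0,0,-0.262]'; true; python3 -m jog '[[85,0.39,0.69,0.1,0,0,-0.262],[85,0.39,0.69,0.1,0,0,-0.262],[85,0.39,0.69,0.1,0,0,-0.262],[85,0.39,0.69,0.1,0,0,-0.262],[85,0.39,0.69,0.1,0,0,-0.262],[85,0.39,0.69,0.1,0,0,-0.262],[85,0.39,0.69,0.1,0,0,-0.262],[85,0.39,0.69,0.1,0,0,-0.262],[85,0.39,0.69,0.1,0,0,-0.262],[85,0.39,0.69,0.1,0,0,-0.262],[85,0.39,0.69,0.1,0,0,-0.262],[85,0.39,0.69,0.1,0,0,-0.262]]' 10
python3 -m jog '[[85,0.262,0.467,0,0,0,0],[85,0.262,0.467,0,0,0,0],[85,0.262,0.467,0,0,0,0],[85,0.262,0.467,0,0,0,0],[85,0.262,0.467,0,0,0,0],[85,0.262,0.467,0,0,0,0],[85,0.262,0.467,0,0,0,0],[85,0.262,0.467,0,0,0,0],[85,0.262,0.467,0,0,0,0]]'
```

```text
t: 1.5
tcp_pos: [397.6, -84.4, 297.7]
orientation: [3.125, -0.321, -0.0]
ft_force: [-0.4, -0.1, 0.2]
opening: 85.1
finger_force: 0.0
t: 2.4
tcp_pos: [554.8, 193.7, 297.0]
orientation: [3.123, -0.327, -0.002]
ft_force: [0.0, -0.8, -0.7]
opening: 85.2
finger_force: 0.0
```

```bash
python3 -m jog '[[85,0,0,-0.07,0,0,0],[85,0,0,-0.14,0,0,0],[85,0,0,-0.17,0,0,0],[85,0,0,-0.185,0,0,0],[85,0,0,-0.195,0,0,0],[85,0,0,-0.195,0,0,0]]'
python3 -m jog '[[30,0,0,0,0,0,0],[30,0,0,0,0,0,0],[30,0,0,0,0,0,0],[30,0,0,0,0,0,0],[30,0,0,0,0,0,0],[30,0,0,0,0,0,0],[30,0,0,0,0,0,0],[30,0,0,0,0,0,0]]' 12
python3 - <<'E'
from h import *
fs,ft=grab("scene"),grab("top")
a=ft["pixels"][140:280,110:270];b=fs["pixels"][70:210,240:400]
cv2.imwrite("pics/grip1.png",cv2.resize(np.hstack([a,b]),None,fx=2.5,fy=2.5)[:,:,::-1])
E
```

```text
t: 3.0
tcp_pos: [555.0, 194.4, 181.3]
orientation: [3.125, -0.327, 0.001]
ft_force: [0.2, 0.8, 0.5]
opening: 84.8
finger_force: 0.0
t: 3.8
tcp_pos: [554.8, 195.5, 180.9]
orientation: [-3.125, 0.325, -0.0]
ft_force: [-0.1, -0.1, 1.4]
opening: 45.1
finger_force: 12.0
```

View pics/grip1.png

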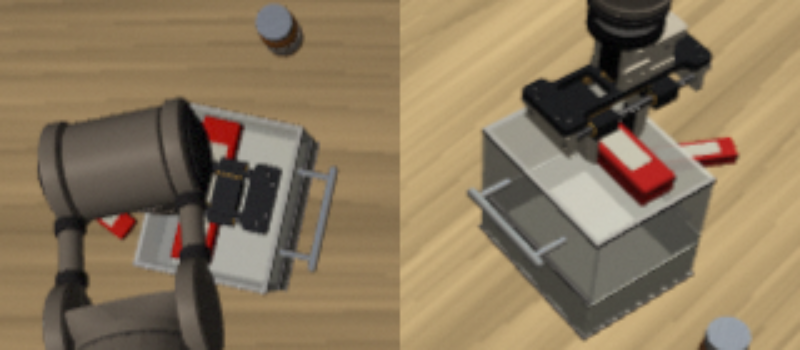

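The picture shows the case held squarely between the fingers (crop px (625,160) in the scene half), hood still closed. Now I lift it and carry it to the ledge.

```bash
python3 -m jog '[[30,0,0,0.04,0,0,0],[30,0,0,0.09,0,0,0],[30,-0.01,-0.07,0.09,0,0,0],[30,-0.02,-0.15,0.09,0,0,0],[30,-0.03,-0.23,0.09,0,0,0],[30,-0.035,-0.31,0.09,0,0,0],[30,-0.042,-0.38,0.09,0,0,0],[30,-0.042,-0.442,0.09,0,0,0],[30,-0.042,-0.442,0.09,0,0,0],[30,-0.042,-0.442,0.09,0,0,0]]'
python3 -m jog '[[30,0,0,-0.08,0,0,0],[30,0,0,-0.16,0,0,0],[30,0,0,-0.24,0,0,0],[30,0,0,-0.3,0,0,0],[30,0,0,-0.34,0,0,0],[30,0,0,-0.355,0,0,0],[30,0,0,-0.36,0,0,0],[30,0,0,-0.362,0,0,0],[30,0,0,-0.362,0,0,0]]'
```

```text
t: 4.9
tcp_pos: [529.3, -70.5, 234.4]
orientation: [-3.124, 0.328, 0.001]
ft_force: [0.2, 0.9, -0.7]
opening: 45.1
finger_force: 12.0
t: 5.8
tcp_pos: [530.5, -69.8, 18.8]
orientation: [3.124, -0.324, 0.004]
ft_force: [0.7, 0.2, -0.4]
opening: 44.9
finger_force: 12.0
```

```bash
python3 -m jog '[[30,0,0,-0.003,0,0,0],[30,0,0,-0.0045,0,0,0],[30,0,0,-0.0045,0,0,0]]'
python3 -m jog '[[60,0,0,0,0,0,0],[75,0,0,0,0,0,0],[75,0,0,0,0,0,0],[75,0,0,0,0,0,0],[75,0,0,0,0,0,0]]'
python3 -m jog '[[75,0,0,0.08,0,0,0],[75,0,0,0.16,0,0,0],[75,0,0,0.24,0,0,0],[75,0,0,0.3,0,0,0],[75,0,0,0.3,0,0,0]]'
```

```text
t: 6.1
tcp_pos: [530.1, -70.0, 15.8]
orientation: [3.124, -0.325, 0.003]
ft_force: [-0.6, 1.2, 5.5]
opening: 44.4
finger_force: 12.0
t: 6.6
tcp_pos: [529.5, -69.9, 14.7]
orientation: [3.125, -0.325, -0.0]
ft_force: [0.3, 0.8, 0.0]
opening: 74.1
finger_force: 0.0
t: 7.1
tcp_pos: [532.2, -70.5, 200.4]
orientation: [3.123, -0.324, 0.017]
ft_force: [-0.0, -0.3, 0.1]
opening: 74.7
finger_force: 0.0
```

```bash
python3 -m jog '[[28,-0.002,0.08,0,0,0,0],[28,-0.004,0.16,0,0,0,0],[28,-0.005,0.223,0,0,0,0],[28,-0.005,0.223,0,0,0,0],[28,-0.005,0.223,0,0,0,0],[28,-0.005,0.223,0,0,0,0]]'
python3 - <<'E'
from h import *
fs,ft=grab("scene"),grab("top")
print(ctrl.get_obs()["tcp_pos"])
b=fs["pixels"][70:210,220:380];a=ft["pixels"][150:290,150:310]
cv2.imwrite("pics/han1.png",cv2.resize(np.hstack([a,b]),None,fx=2.5,fy=2.5)[:,:,::-1])
E
```

```text
t: 7.7
tcp_pos: [526.4, 63.0, 194.3]
orientation: [3.124, -0.326, -0.001]
ft_force: [0.3, 0.2, 0.7]
opening: 32.0
finger_force: 0.0
[526.6202076   62.65547476 194.53304854]
```

View pics/han1.png

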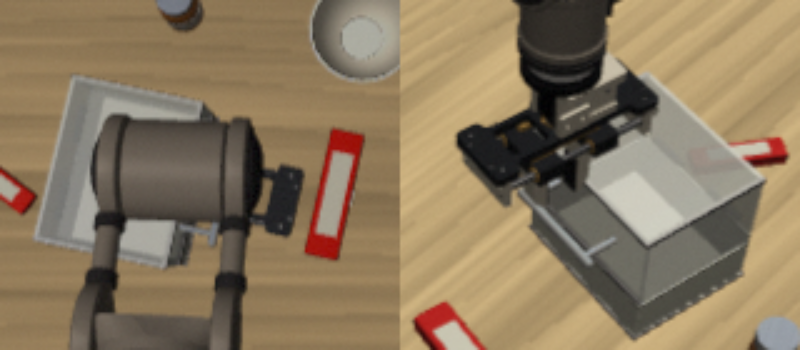

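The case lies flat on the ledge (left half, px (333,195)) and the fingers are over the handle bar (right half, around (575,195)). Descend and close softly.

```bash
python3 -m jog '[[28,0,0.001,-0.03,0,0,0],[28,0,0.001,-0.06,0,0,0],[28,0,0.001,-0.085,0,0,0],[28,0,0.001,-0.1,0,0,0],[28,0,0.001,-0.11,0,0,0],[28,0,0.001,-0.115,0,0,0],[28,0,0.001,-0.115,0,0,0]]'
python3 -m jog '[[20,0,0,0,0,0,0],[5,0,0,0,0,0,0],[5,0,0,0,0,0,0],[5,0,0,0,0,0,0],[5,0,0,0,0,0,0],[5,0,0,0,0,0,0]]' 3
```

```text
t: 8.5
tcp_pos: [526.7, 64.3, 125.9]
orientation: [3.125, -0.325, 0.0]
ft_force: [0.1, -0.4, -0.0]
opening: 28.2
finger_force: 0.0
t: 9.1
tcp_pos: [527.1, 65.7, 126.3]
orientation: [-3.123, 0.325, -0.002]
ft_force: [1.7, 4.7, 1.1]
opening: 11.0
finger_force: 3.0
```

```bash
python3 -m jog '[[5,0,0.0025,0,0,0,0],[5,0,0.0025,0,0,0,0],[5,0,0.0025,0,0,0,0]]' 20
python3 -m jog '[[5,0.001,0.005,0.0165,0,0,0],[5,0.002,0.0098,0.033,0,0,0],[5,0.0033,0.016,0.049,0,0,0],[5,0.0046,0.0228,0.065,0,0,0],[5,0.0062,0.0305,0.0805,0,0,0],[5,0.0079,0.0389,0.096,0,0,0],[5,0.0117,0.0578,0.1245,0,0,0],[5,0.0117,0.0578,0.1245,0,0,0]]'
```

```text
t: 9.4
tcp_pos: [527.1, 65.9, 126.3]
orientation: [3.125, -0.325, 0.002]
ft_force: [1.1, -0.6, 2.8]
opening: 10.3
finger_force: 20.0
t: 10.2
tcp_pos: [534.2, 100.8, 203.1]
orientation: [3.124, -0.323, 0.005]
ft_force: [1.3, -7.5, 3.7]
opening: 10.3
finger_force: 20.0
```

```bash
python3 -m jog '[[5,0.0044,0.0217,0.0267,0,0,0],[5,0.0093,0.0459,0.051,0,0,0],[5,0.0147,0.0724,0.0728,0,0,0],[5,0.0205,0.1008,0.0917,0,0,0],[5,0.0266,0.131,0.1077,0,0,0],[5,0.033,0.1625,0.1205,0,0,0],[5,0.0396,0.1952,0.13,0,0,0],[5,0.0464,0.2287,0.1362,0,0,0],[5,0.0533,0.2625,0.1388,0,0,0],[5,0.0602,0.2965,0.1382,0,0,0],[5,0.0602,0.2965,0.1382,0,0,0]]' 12
```

```text
t: 11.3
tcp_pos: [570.2, 281.0, 283.8]
orientation: [-3.123, 0.321, -0.003]
ft_force: [3.2, 0.5, 3.9]
opening: 10.1
finger_force: 12.0
```

```bash
python3 -m jog '[[5,0.0069,0.0338,-0.0043,0,0,0],[5,0.0136,0.067,-0.0118,0,0,0],[5,0.0201,0.0991,-0.0228,0,0,0],[5,0.0252,0.124,-0.034,0,0,0],[5,0.026,0.128,-0.036,0,0,0],[5,0.026,0.128,-0.036,0,0,0],[5,0.026,0.128,-0.036,0,0,0]]' 8
python3 -m jog '[[30,0,0,0,0,0,0],[30,0,0,0,0,0,0],[30,0,0,0,0,0,0],[30,0,0,0.05,0,0,0],[30,0,0,0.1,0,0,0],[30,0,-0.02,0.15,0,0,0],[30,0,-0.1,0.15,0,0,0],[30,0,-0.18,0.15,0,0,0]]'
python3 - <<'E'
from h import *
fs,ft=grab("scene","s2"),grab("top")
im=np.hstack([fs["pixels"][:400,:400],ft["pixels"][100:300,150:350].repeat(2,0).repeat(2,1)])
cv2.imwrite("pics/open1.png",im[:,:,::-1])
for c in("yellow","blue"):
    for o in cups(fs,ft,c): print(*o)
E
```

```text
t: 12.0
tcp_pos: [584.8, 355.3, 261.7]
orientation: [-3.125, 0.325, 0.002]
ft_force: [1.3, 1.7, -0.1]
opening: 10.5
finger_force: 8.0
t: 12.8
tcp_pos: [585.1, 246.9, 352.7]
orientation: [-3.125, 0.322, -0.003]
ft_force: [0.6, -0.6, -0.1]
opening: 30.0
finger_force: 0.0
yellow [329. 256.] [184. 222.] z 71 err 1.2 xy68 [ 438.8 -216.7] [ 437.9 -214.4]
blue [413. 208.] [137. 333.] z 63 err 1.7 xy68 [ 591.7 -482.9] [ 593.8 -486.6]
blue [374. 209.] [179. 295.] z 62 err 1.7 xy68 [ 588.1 -357. ] [ 590.7 -361.2]
blue [376. 167.] [216. 336.] z 61 err 0.6 xy68 [ 723.5 -366.1] [ 726.9 -369.6]
blue [419. 159.] [179. 397.] z 137 err 4.1 xy68 [ 773.9 -541.9] [ 729.7 -514.1]
```

View pics/open1.png

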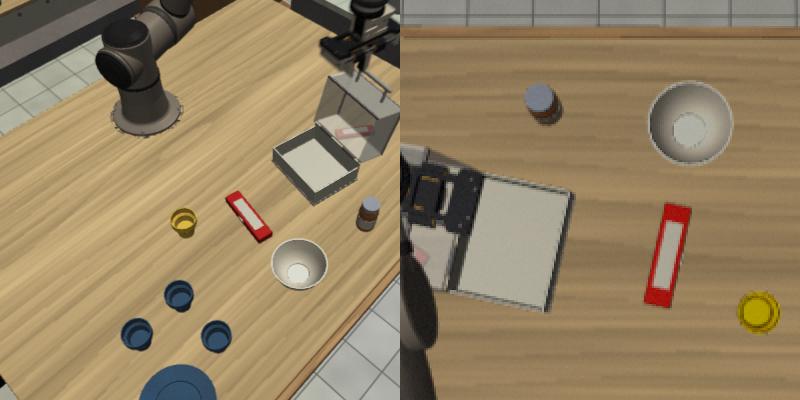

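The picture shows the hood standing open, an empty box floor (right half (510,245)), the case at (668,255) and the yellow cup at (759,312). Only the yellow and blue cups are present, and nothing else appeared where the arm had hidden the view. Next is the yellow cup.

```bash
python3 -m jog '[[90,-0.245,-0.771,-0.2,0,0,0.7855],[90,-0.245,-0.771,-0.2,0,0,0.7855],[90,-0.245,-0.771,-0.2,0,0,0.7855],[90,-0.245,-0.771,-0.2,0,0,0.7855],[90,-0.245,-0.771,-0.2,0,0,0.7855],[90,-0.245,-0.771,-0.2,0,0,0.7855],[90,-0.245,-0.771,-0.2,0,0,0.7855],[90,-0.245,-0.771,-0.2,0,0,0.7855],[90,-0.245,-0.771,-0.2,0,0,0.7855],[90,-0.245,-0.771,-0.2,0,0,0.7855],[90,-0.245,-0.771,-0.2,0,0,0.7855],[90,-0.245,-0.771,-0.2,0,0,0.7855]]'
python3 -m jog '[[90,0,0,0,0,0,0],[90,0,0,0,0,0,0]]'
python3 - <<'E'
from h import *
fs,ft=grab("scene"),grab("top")
for o in cups(fs,ft,"yellow"): print(*o)
for f in (fs,ft): print([k.mean(0).round(1).tolist() for k in blobs(f,"yellow",20)])
E
```

```text
t: 14.1
tcp_pos: [436.5, -218.4, 230.7]
orientation: [-2.437, -1.98, 0.002]
ft_force: [0.3, 0.8, 0.9]
opening: 90.3
finger_force: 0.0
t: 14.3
tcp_pos: [438.5, -214.9, 232.1]
orientation: [2.44, 1.978, 0.001]
ft_force: [0.1, -0.7, -0.1]
opening: 89.8
finger_force: 0.0
[[183.7, 221.6]]
[[320.9, 253.3], [395.3, 118.5]]
```

```bash
python3 -m jog '[[91,0,0,-0.07,0,0,0],[91,0,0,-0.14,0,0,0],[91,0,0,-0.2,0,0,0],[91,0,0,-0.24,0,0,0],[91,0,0,-0.265,0,0,0],[91,0,0,-0.28,0,0,0],[91,0,0,-0.286,0,0,0],[91,0,0,-0.286,0,0,0]]'
python3 -m jog '[[50,0,0,0,0,0,0],[50,0,0,0,0,0,0],[50,0,0,0,0,0,0],[50,0,0,0,0,0,0],[50,0,0,0,0,0,0],[50,0,0,0,0,0,0]]' 8
python3 -m jog '[[50,0,0,0.02,0,0,0],[50,0,0,0.06,0,0,0],[50,0,0,0.12,0,0,0],[50,0,0,0.18,0,0,0],[50,0,0,0.22,0,0,0],[50,0,0,0.22,0,0,0]]'
```

```text
t: 15.2
tcp_pos: [438.7, -215.0, 60.5]
orientation: [2.438, 1.98, 0.0]
ft_force: [0.5, -0.0, 0.1]
opening: 91.2
finger_force: 0.0
t: 15.8
tcp_pos: [438.5, -215.4, 60.7]
orientation: [2.439, 1.979, 0.0]
ft_force: [-1.4, 0.0, 5.9]
opening: 69.0
finger_force: 8.0
t: 16.4
tcp_pos: [439.8, -216.2, 196.1]
orientation: [2.434, 1.976, 0.003]
ft_force: [-0.1, -0.1, -0.6]
opening: 68.5
finger_force: 8.0
```

```bash
python3 -m jog '[[50,0.02,0.07,0,0,0,0],[50,0.042,0.15,0,0,0,0],[50,0.064,0.23,0,0,0,0],[50,0.087,0.31,0,0,0,0],[50,0.109,0.39,0,0,0,0],[50,0.132,0.47,0,0,0,0],[50,0.154,0.55,0,0,0,0],[50,0.171,0.61,0,0,0,0],[50,0.187,0.667,0,0,0,0],[50,0.187,0.667,0,0,0,0],[50,0.187,0.667,0,0,0,0]]'
python3 -m jog '[[50,0,0,-0.05,0,0,0],[50,0,0,-0.1,0,0,0],[50,0,0,-0.14,0,0,0],[50,0,0,-0.17,0,0,0],[50,0,0,-0.19,0,0,0],[50,0,0,-0.2,0,0,0],[50,0,0,-0.205,0,0,0],[50,0,0,-0.205,0,0,0]]'
```

```text
t: 17.5
tcp_pos: [549.7, 185.4, 190.8]
orientation: [-2.436, -1.982, 0.004]
ft_force: [1.3, -0.4, -1.6]
opening: 68.9
finger_force: 8.0
t: 18.3
tcp_pos: [550.8, 184.8, 69.6]
orientation: [2.439, 1.979, 0.001]
ft_force: [-0.2, 0.2, -1.5]
opening: 68.9
finger_force: 8.0
```

```bash
python3 -m jog '[[50,0,0,-0.003,0,0,0],[50,0,0,-0.005,0,0,0],[50,0,0,-0.006,0,0,0],[50,0,0,-0.006,0,0,0]]'
python3 -m jog '[[80,0,0,0,0,0,0],[90,0,0,0,0,0,0],[90,0,0,0,0,0,0],[90,0,0,0,0,0,0],[90,0,0,0,0,0,0],[90,0,0,0.06,0,0,0],[90,0,0,0.14,0,0,0],[90,0,0,0.22,0,0,0],[90,0,0,0.24,0,0,0],[90,0,0,0.24,0,0,0]]'
```

```text
t: 18.7
tcp_pos: [551.1, 184.9, 67.3]
orientation: [2.438, 1.979, 0.002]
ft_force: [-2.5, -1.4, 6.1]
opening: 68.2
finger_force: 8.0
t: 19.7
tcp_pos: [551.5, 185.2, 211.9]
orientation: [2.437, 1.979, 0.007]
ft_force: [-0.3, 0.1, -0.4]
opening: 89.8
finger_force: 0.0
```

```bash
python3 -m jog '[[90,0.01,-0.08,0,0,0,0],[90,0.02,-0.16,0,0,0,0],[90,0.03,-0.24,0,0,0,0],[90,0.03,-0.32,0,0,0,0],[90,0.03,-0.4,0,0,0,0],[90,0.03,-0.48,0,0,0,0],[90,0.04,-0.56,0,0,0,0],[90,0.04,-0.64,0,0,0,0],[90,0.04,-0.7,0,0,0,0],[90,0.04,-0.7,0,0,0,0]]'
python3 - <<'E'
from h import *
fs,ft=grab("scene"),grab("top","t3")
for c in("yellow","blue"):
    for o in cups(fs,ft,c): print(*o)
for n,f in(("s",fs),("t",ft)):
    for k in blobs(f,"yellow",40): print(n,k.mean(0),rim(f,k,74))
im=np.hstack([fs["pixels"][100:400,100:400],ft["pixels"][100:300,150:350].repeat(2,0).repeat(2,1)[:300]])
cv2.imwrite("pics/cup1.png",im[:,:,::-1])
E
```

```text
t: 20.7
tcp_pos: [573.0, -239.5, 206.3]
orientation: [-2.442, -1.972, 0.004]
ft_force: [0.1, 0.5, 0.4]
opening: 90.3
finger_force: 0.0
yellow [204. 219.] [315. 159.] z 73 err 0.8 xy68 [552.5 183.4] [549.  185.6]
blue [413. 208.] [137. 334.] z 63 err 1.7 xy68 [ 591.7 -482.9] [ 593.9 -486.6]
blue [376. 166.] [216. 334.] z 61 err 0.6 xy68 [ 723.5 -366.1] [ 726.9 -369.6]
blue [418. 159.] [184. 394.] z 138 err 3.3 xy68 [ 774.2 -541.7] [ 729.9 -512.7]
s [314.82666667 158.77333333] [552.07466661 181.08648547]
t [204.        219.4137931] [552.09948751 182.09169615]
```

View pics/cup1.png

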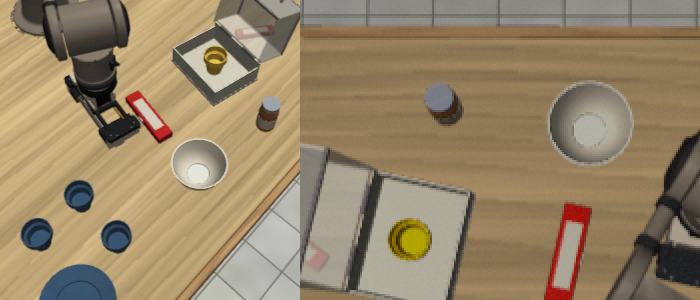

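The picture shows the yellow cup upright on the box floor (right half (410,240)). The target blue cup is still at left-half (79,194), i.e. scene (179,294). Next is the blue cup.

```bash
python3 -m jog '[[91,0.01,-0.07,0,0,0,0],[91,0.02,-0.14,0,0,0,0],[91,0.024,-0.207,0,0,0,0],[91,0.024,-0.207,0,0,0,0],[91,0.024,-0.207,0,0,0,0],[91,0.024,-0.207,0,0,0,0]]'
python3 - <<'E'
from h import *
fs=grab("scene")
for k in blobs(fs,"blue",20): print(k.mean(0).round(1),rim(fs,k,68).round(1))
E
```

```text
t: 21.4
tcp_pos: [589.2, -356.9, 209.0]
orientation: [-2.436, -1.981, -0.0]
ft_force: [0.2, 0.7, -0.2]
opening: 91.0
finger_force: 0.0
[182.9 395.8] [ 729.8 -513.4]
[214.5 335.1] [ 726.9 -369.6]
[137.1 334.5] [ 593.9 -486.6]
[178.4 296.8] [ 602.7 -366.2]
```

Run:
```python
from h import *
fs=grab("scene");old=dict(fs);old["pixels"]=cv2.imread("pics/s2.png")[:,:,::-1].copy()
for f in(old,fs):
    k=min(blobs(f,"blue",20),key=lambda k:abs(k.mean(0)-(179,295)).sum());print(k.min(0),k.max(0),len(k))
```

```text
[165 280] [192 310] 85
[165 285] [192 310] 87
```

The left, right and bottom extents are unchanged, so the gripper only hid the top of the cup and it hasn't moved. Descend, grip and lift.

```bash
python3 -m jog '[[91,0,0,-0.06,0,0,0],[91,0,0,-0.12,0,0,0],[91,0,0,-0.17,0,0,0],[91,0,0,-0.21,0,0,0],[91,0,0,-0.235,0,0,0],[91,0,0,-0.245,0,0,0],[91,0,0,-0.2485,0,0,0],[91,0,0,-0.2485,0,0,0]]'
python3 -m jog '[[50,0,0,0,0,0,0],[50,0,0,0,0,0,0],[50,0,0,0,0,0,0],[50,0,0,0,0,0,0],[50,0,0,0,0,0,0],[50,0,0,0,0,0,0]]' 8
python3 -m jog '[[50,0,0,0.02,0,0,0],[50,0,0,0.06,0,0,0],[50,0,0,0.12,0,0,0],[50,0,0,0.18,0,0,0],[50,0,0,0.22,0,0,0],[50,0,0,0.22,0,0,0],[50,0,0,0.22,0,0,0]]'
```

```text
t: 22.3
tcp_pos: [589.5, -359.4, 61.7]
orientation: [2.437, 1.979, 0.001]
ft_force: [-0.8, -0.4, 1.1]
opening: 90.9
finger_force: 0.0
t: 22.9
tcp_pos: [589.0, -359.4, 61.0]
orientation: [2.439, 1.98, 0.0]
ft_force: [0.1, 0.1, 3.7]
opening: 66.2
finger_force: 8.0
t: 23.6
tcp_pos: [588.8, -359.0, 192.4]
orientation: [-2.439, -1.98, -0.0]
ft_force: [-0.2, 0.1, -2.1]
opening: 66.6
finger_force: 8.0
```

```bash
python3 -m jog '[[50,-0.005,0.07,0,0,0,0],[50,-0.01,0.15,0,0,0,0],[50,-0.015,0.23,0,0,0,0],[50,-0.02,0.31,0,0,0,0],[50,-0.03,0.39,0,0,0,0],[50,-0.035,0.47,0,0,0,0],[50,-0.04,0.53,0,0,0,0],[50,-0.04,0.572,0,0,0,0],[50,-0.04,0.572,0,0,0,0],[50,-0.04,0.572,0,0,0,0]]'
python3 - <<'E'
from h import *
fs,ft=grab("scene"),grab("top")
o=ctrl.get_obs();print(o["tcp_pos"],o["opening"])
T=np.array(o["tcp_pos"])
for n,f in(("s",fs),("t",ft)):
    print(n,proj(f,T),[(k.mean(0).round(1).tolist(),rim(f,k,T[2]+8).round(1).tolist()) for k in blobs(f,"blue",20)])
p=proj(fs,T)[0].astype(int);q=proj(ft,T)[0].astype(int)
cr=lambda f,p:cv2.resize(f["pixels"][p[1]-60:p[1]+60,p[0]-65:p[0]+65],None,fx=3,fy=3)
cv2.imwrite("pics/held2.png",np.hstack([cr(fs,p),cr(ft,q)])[:,:,::-1])
E
```

```text
t: 24.6
tcp_pos: [564.1, -15.6, 191.0]
orientation: [-2.436, -1.981, 0.004]
ft_force: [-0.5, 0.4, -2.4]
opening: 66.1
finger_force: 8.0
[564.53199209 -16.8371967  191.51659477] 66.05467884873548
s [[271.17555482 169.88289798]] [([180.6, 396.1], [776.1, -520.4]), ([215.6, 334.1], [773.1, -396.2]), ([135.0, 334.5], [657.8, -496.7]), ([266.1, 176.7], [562.7, -30.1])]
t [[264.93690662 212.50364676]] [([413.5, 207.8], [578.2, -436.0]), ([375.8, 166.8], [694.9, -332.0]), ([418.5, 159.0], [740.8, -489.0])]
```

View pics/held2.png

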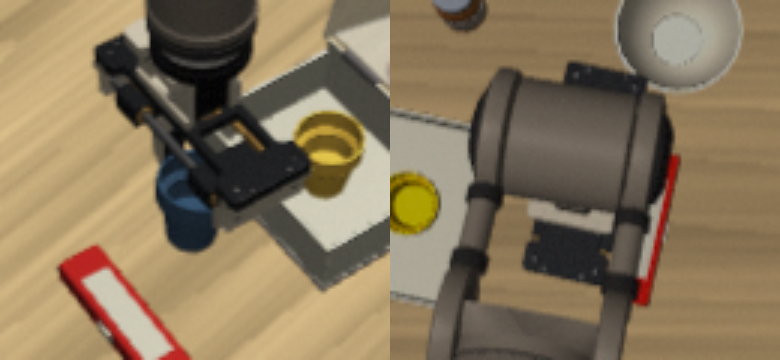

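Run:
```python
from h import *
fs=grab("scene");T=np.array(ctrl.get_obs()["tcp_pos"])
k=[k for k in blobs(fs,"blue",20) if abs(k.mean(0)-(266,177)).sum()<10][0]
print("obs",k.min(0),k.max(0)); print([(y,k[k[:,1]==y][:,0].min(),k[k[:,1]==y][:,0].max()) for y in range(k[:,1].max()-9,k[:,1].max()+1)])
a=np.linspace(0,2*np.pi,90);c=np.c_[np.cos(a),np.sin(a)]
for z,r in((-61,21),(-15,29),(-13,34),(7,34)):
    Q=proj(fs,np.c_[T[:2]+r*c,np.full(90,T[2]+z)]);print(z,r,Q.min(0).round(1),Q.max(0).round(1))
print("px per mm x,y",proj(fs,T+[[10,0,0],[0,10,0],[0,0,10]])-proj(fs,T))
```

```text
obs [258 161] [276 191]
[(182, np.int32(261), np.int32(274)), (183, np.int32(262), np.int32(274)), (184, np.int32(262), np.int32(274)), (185, np.int32(262), np.int32(275)), (186, np.int32(263), np.int32(276)), (187, np.int32(263), np.int32(276)), (188, np.int32(263), np.int32(275)), (189, np.int32(268), np.int32(275)), (190, np.int32(265), np.int32(274)), (191, np.int32(266), np.int32(271))]
-61 21 [262.7 178.6] [279.2 191.7]
-15 29 [259.3 164.7] [282.8 183.1]
-13 34 [257.3 162.6] [284.9 184.2]
7 34 [257.2 157.4] [285.2 179.1]
px per mm x,y [[ 3.0111953   2.1973711 ]
 [ 2.78202392 -2.3064715 ]
 [ 0.04034144 -2.62115589]]
```

The held cup's outline matches a centred cup to about 2 mm (left 258 against 257, bottom 191 against 192). Over to the stack.

```bash
python3 -m jog '[[50,-0.005,0.07,0,0,0,0],[50,-0.01,0.15,0,0,0,0],[50,-0.015,0.22,0,0,0,0],[50,-0.02,0.29,0,0,0,0],[50,-0.022,0.332,0,0,0,0],[50,-0.022,0.332,0,0,0,0],[50,-0.022,0.332,0,0,0,0],[50,-0.022,0.332,0,0,0,0]]'
python3 -m jog '[[50,0,0,-0.03,0,0,0],[50,0,0,-0.06,0,0,0],[50,0,0,-0.09,0,0,0],[50,0,0,-0.115,0,0,0],[50,0,0,-0.13,0,0,0],[50,0,0,-0.145,0,0,0],[50,0,0,-0.155,0,0,0],[50,0,0,-0.162,0,0,0],[50,0,0,-0.166,0,0,0],[50,0,0,-0.166,0,0,0]]'
```

```text
t: 25.55
tcp_pos: [552.0, 181.6, 192.3]
orientation: [2.441, 1.978, -0.001]
ft_force: [-0.4, -0.1, -0.8]
opening: 66.5
finger_force: 8.0
t: 26.55
tcp_pos: [553.9, 183.4, 95.2]
orientation: [2.438, 1.977, 0.009]
ft_force: [0.0, 3.0, 7.0]
opening: 66.3
finger_force: 8.0
```

```bash
python3 -m jog '[[50,0,0,0,0,0,0],[50,0,0,0,0,0,0],[50,0,0,0,0,0,0]]'
python3 - <<'E'
from h import *
fs,ft=grab("scene"),grab("top")
T=np.array(ctrl.get_obs()["tcp_pos"]);print(T)
p=proj(fs,T)[0].astype(int);q=proj(ft,T)[0].astype(int)
cr=lambda f,p:cv2.resize(f["pixels"][p[1]-40:p[1]+40,p[0]-43:p[0]+43],None,fx=4.5,fy=4.5)
cv2.imwrite("pics/nest.png",np.hstack([cr(fs,p),cr(ft,q)])[:,:,::-1])
E
```

```text
t: 26.85
tcp_pos: [553.8, 183.4, 95.2]
orientation: [2.438, 1.977, 0.009]
ft_force: [0.8, 1.7, 8.1]
opening: 66.6
finger_force: 8.0
[553.88079945 183.40455417  95.2367721 ]
```

View pics/nest.png

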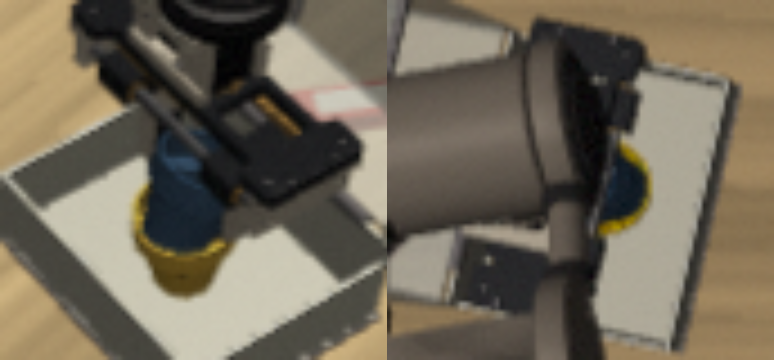

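The picture shows the blue cup inside the yellow cup's mouth, about 6 mm short of seated (z 95 against 89), with the tool pushed 2.4 mm in +x. I ease the tool that way first.

```bash
python3 -m jog '[[50,0.003,0,0,0,0,0],[50,0.005,0,0,0,0,0],[50,0.006,0,0,0,0,0],[50,0.006,0,0,0,0,0]]'
python3 -m jog '[[50,0,0.003,0,0,0,0],[50,0,0.003,0,0,0,0],[50,0,0.003,-0.002,0,0,0],[50,0,0.003,-0.002,0,0,0]]'
```

```text
t: 27.35
tcp_pos: [556.3, 183.4, 94.9]
orientation: [2.439, 1.978, 0.005]
ft_force: [-3.0, 2.2, 8.6]
opening: 66.5
finger_force: 8.0
t: 27.75
tcp_pos: [556.7, 185.3, 93.9]
orientation: [2.439, 1.978, 0.007]
ft_force: [-1.2, 2.1, 9.1]
opening: 66.2
finger_force: 8.0
```

```bash
python3 -m jog '[[70,0,0,0,0,0,0],[74,0,0,0,0,0,0],[80,0,0,0,0,0,0],[90,0,0,0,0,0,0],[91,0,0,0,0,0,0],[91,0,0,0,0,0,0]]'
python3 -m jog '[[91,0,0,0.02,0,0,0],[91,0,0,0.05,0,0,0],[91,0,0,0.1,0,0,0],[91,0,0,0.18,0,0,0],[91,0,0,0.24,0,0,0],[91,0,0,0.24,0,0,0]]'
python3 -m jog '[[91,0.0,-0.08,0,0,0,0],[91,0.0,-0.16,0,0,0,0],[91,0.0,-0.24,0,0,0,0],[91,0.0,-0.32,0,0,0,0],[91,0.0,-0.4,0,0,0,0],[91,0,-0.43,0,0,0,0],[91,0,-0.43,0,0,0,0]]'
python3 - <<'E'
from h import *
fs,ft=grab("scene"),grab("top")
for n,f in(("s",fs),("t",ft)):
  for c,z in(("yellow",74),("blue",96)):
    print(n,c,[(k.mean(0).round(1).tolist(),rim(f,k,z).round(1).tolist()) for k in blobs(f,c,20) if np.linalg.norm(rim(f,k,z)-(552,184))<60])
cr=lambda f,p:cv2.resize(f["pixels"][p[1]-40:p[1]+40,p[0]-43:p[0]+43],None,fx=4.5,fy=4.5)
cv2.imwrite("pics/nest2.png",np.hstack([cr(fs,(315,155)),cr(ft,(204,216))])[:,:,::-1])
E
```

```text
t: 28.35
tcp_pos: [555.4, 184.9, 91.7]
orientation: [2.439, 1.98, -0.0]
ft_force: [-0.2, 0.8, 0.1]
opening: 90.8
finger_force: 0.0
t: 28.95
tcp_pos: [557.8, 185.6, 242.8]
orientation: [2.434, 1.977, 0.017]
ft_force: [-0.6, 0.2, 0.8]
opening: 91.1
finger_force: 0.0
t: 29.65
tcp_pos: [555.0, -75.8, 235.5]
orientation: [2.443, 1.975, -0.001]
ft_force: [-0.5, 0.3, 0.8]
opening: 91.3
finger_force: 0.0
s yellow [([313.1, 161.2], [556.8, 174.2])]
s blue [([318.3, 149.3], [551.2, 200.3])]
t yellow [([209.7, 220.8], [543.2, 156.8])]
t blue [([199.5, 218.8], [552.0, 194.5])]
```

View pics/nest2.png

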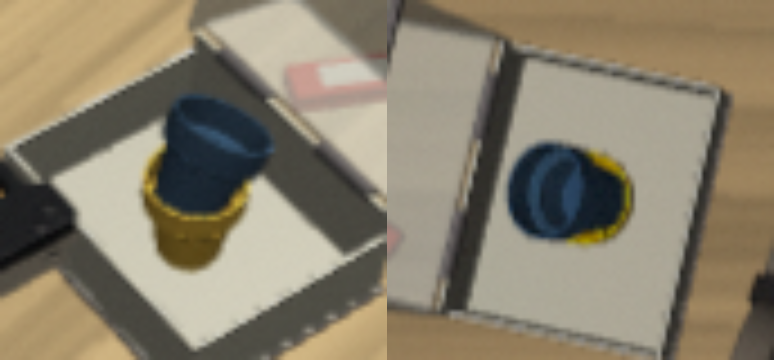

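The picture shows the blue cup lodged tilted in the yellow one. Its rim centre is at left half (220,125) and right half (545,195), leaning toward the hinge. I'll measure the lean, grip its sides again (the pads are parallel to the lean plane), lift it, untilt with the wrist and nest it again.

Run:
```python
from h import *
fs,ft=grab("scene","s5"),grab("top","t5")
b=tri(ft,(196.1,219.3),fs,(320.9,142.8));print("blue rim c",b.round(1))
k=[k for k in blobs(ft,"yellow",20) if abs(k.mean(0)-(209.7,220.8)).sum()<8][0];Q=plane(ft,k,74);i=Q[:,1].argmin();print("yellow -y extreme",Q[i]+[0,34,0],Q[:,0].min(),Q[:,0].max())
k=[k for k in blobs(fs,"yellow",20) if abs(k.mean(0)-(313,161)).sum()<8][0];e=k.min(0),k.max(0);print(e)
a=np.linspace(0,6.28,90);c=34*np.c_[np.cos(a),np.sin(a)]
for y in(178,182,186):
  for x in (548,552,556):
    q=proj(fs,np.c_[np.array([x,y])+c,np.full(90,74)]);f=proj(fs,np.c_[np.array([x,y])+c*21/34,np.full(90,6)]);print(x,y,"x",q[:,0].min().round(1),q[:,0].max().round(1),"bottom",f[:,1].max().round(1))
for cc in("blue","yellow"):
  for k in blobs(ft,cc): Q=plane(ft,k,68);print(cc,np.ptp(Q[:,:2],axis=0).round(),k.mean(0).round())
```

```text
blue rim c [550.5 201.3 104.5]
yellow -y extreme [539.86051803 183.42858477  74.        ] 520.583871190072 581.1355900386081
(array([304, 147], dtype=int32), array([326, 174], dtype=int32))
548 178 x 301.4 325.4 bottom 175.1
552 178 x 302.4 326.5 bottom 175.8
556 178 x 303.5 327.6 bottom 176.6
548 182 x 302.3 326.3 bottom 174.3
552 182 x 303.3 327.4 bottom 175.0
556 182 x 304.4 328.5 bottom 175.8
548 186 x 303.2 327.2 bottom 173.5
552 186 x 304.3 328.2 bottom 174.3
556 186 x 305.3 329.3 bottom 175.0
blue [64. 77.] [199. 219.]
blue [58. 67.] [413. 208.]
blue [62. 61.] [376. 167.]
blue [153. 157.] [418. 159.]
```

```bash
python3 -m jog '[[91,-0.007,0.08,0,0,0,0],[91,-0.007,0.16,0,0,0,0],[91,-0.007,0.24,0,0,0,0],[91,-0.007,0.32,0,0,0,0],[91,-0.007,0.39,0,0,0,0],[91,-0.007,0.44,0,0,0,0],[91,-0.007,0.453,0,0,0,0],[91,-0.007,0.453,0,0,0,0],[91,-0.007,0.453,0,0,0,0]]'
python3 -m jog '[[91,0,0,-0.06,0,0,0],[91,0,0,-0.12,0,0,0],[91,0,0,-0.17,0,0,0],[91,0,0,-0.21,0,0,0],[91,0,0,-0.23,0,0,0],[91,0,0,-0.242,0,0,0],[91,0,0,-0.246,0,0,0],[91,0,0,-0.246,0,0,0]]'
python3 -m jog '[[50,0,0,0,0,0,0],[50,0,0,0,0,0,0],[50,0,0,0,0,0,0],[50,0,0,0,0,0,0],[50,0,0,0,0,0,0],[50,0,0,0,0,0,0]]' 10
```

```text
t: 30.75
tcp_pos: [550.9, 198.4, 235.7]
orientation: [2.438, 1.98, -0.001]
ft_force: [-0.3, -0.2, -1.6]
opening: 91.0
finger_force: 0.0
t: 31.55
tcp_pos: [551.7, 198.6, 88.9]
orientation: [2.439, 1.979, 0.002]
ft_force: [1.1, -0.3, -0.8]
opening: 91.1
finger_force: 0.0
t: 32.15
tcp_pos: [551.5, 198.9, 88.5]
orientation: [2.439, 1.98, 0.002]
ft_force: [1.7, 0.1, 1.7]
opening: 67.1
finger_force: 10.0
```

```bash
python3 -m jog '[[50,0,0,0.02,0,0,0],[50,0,0,0.05,0,0,0],[50,0,0,0.1,0,0,0],[50,0,0,0.17,0,0,0],[50,0,-0.05,0.2,0,0,0],[50,0,-0.13,0.2,0,0,0],[50,0,-0.21,0.2,0,0,0],[50,0,-0.29,0.2,0,0,0],[50,0,-0.33,0.2,0,0,0],[50,0,-0.33,0.2,0,0,0],[50,0,-0.33,0.2,0,0,0]]'
python3 - <<'E'
from h import *
fs,ft=grab("scene","s6"),grab("top","t6")
T=np.array(ctrl.get_obs()["tcp_pos"]);print(T)
for n,f in(("s",fs),("t",ft)):
    print(n,proj(f,T).round(1),[k.mean(0).round(1).tolist() for c in("blue","yellow") for k in blobs(f,c,20)],[rim(f,k,74).round(1).tolist() for k in blobs(f,"yellow")])
p=proj(fs,T)[0].astype(int)
cr=lambda f,p:cv2.resize(f["pixels"][p[1]-40:p[1]+40,p[0]-43:p[0]+43],None,fx=5,fy=5)
cv2.imwrite("pics/held3.png",np.hstack([cr(fs,p)])[:,:,::-1])
E
```

```text
t: 33.25
tcp_pos: [550.9, 0.6, 208.5]
orientation: [-2.44, -1.978, -0.0]
ft_force: [-0.1, -0.1, -1.9]
opening: 66.8
finger_force: 10.0
[550.92072369   1.79096169 208.32891136]
s [[272.4 158.2]] [[179.2, 396.8], [217.0, 335.4], [136.9, 333.7], [265.3, 163.1], [464.5, 184.5], [315.5, 158.9]] [[554.8, 182.9]]
t [[258.1 216.8]] [[413.3, 208.1], [375.7, 166.7], [418.5, 159.0], [204.0, 219.4], [395.0, 118.5]] [[551.6, 182.2]]
```

View pics/held3.png

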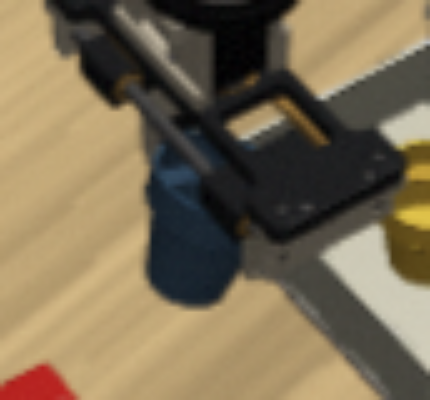

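The held cup leans in the grip by about 15°, with its foot at crop (193,285) shifted toward −y. The simplest fix is to set it on the clear ledge so it rights itself, then measure and regrip.

```bash
python3 -m jog '[[50,0,0,-0.06,0,0,0],[50,0,0,-0.12,0,0,0],[50,0,0,-0.18,0,0,0],[50,0,0,-0.22,0,0,0],[50,0,0,-0.235,0,0,0],[50,0,0,-0.24,0,0,0],[50,0,0,-0.244,0,0,0],[50,0,0,-0.244,0,0,0]]'
```

```text
t: 34.15
tcp_pos: [551.9, 1.0, 62.8]
orientation: [2.437, 1.98, 0.002]
ft_force: [-0.4, 0.2, -0.8]
opening: 66.5
finger_force: 10.0
```

```bash
python3 -m jog '[[50,0,0,-0.003,0,0,0],[50,0,0,-0.006,0,0,0],[50,0,0,-0.006,0,0,0]]'
```

```text
t: 34.45
tcp_pos: [551.1, 0.7, 58.3]
orientation: [2.439, 1.98, 0.0]
ft_force: [0.6, -0.3, -1.6]
opening: 66.7
finger_force: 10.0
```

```bash
python3 -m jog '[[50,0,0,-0.003,0,0,0],[50,0,0,-0.006,0,0,0],[50,0,0,-0.006,0,0,0]]'
python3 -m jog '[[69,0,0,0,0,0,0],[72,0,0,0,0,0,0],[80,0,0,0,0,0,0],[91,0,0,0,0,0,0],[91,0,0,0,0,0,0],[91,0,0,0,0,0,0],[91,0,0,0,0,0,0]]'
```

```text
t: 34.75
tcp_pos: [550.9, 0.8, 54.3]
orientation: [-2.439, -1.98, 0.001]
ft_force: [0.1, 0.5, -1.7]
opening: 66.6
finger_force: 10.0
t: 35.45
tcp_pos: [551.1, 0.8, 54.6]
orientation: [2.439, 1.98, 0.0]
ft_force: [-0.5, -0.7, 0.4]
opening: 90.9
finger_force: 0.0
```

```bash
python3 -m jog '[[91,0,0,0.03,0,0,0],[91,0,0,0.08,0,0,0],[91,0,0,0.16,0,0,0],[91,0,0,0.24,0,0,0],[91,0,-0.08,0.24,0,0,0],[91,0,-0.16,0.24,0,0,0],[91,0,-0.24,0.24,0,0,0],[91,0,-0.32,0.24,0,0,0],[91,0,-0.4,0.24,0,0,0],[91,0,-0.45,0.24,0,0,0],[91,0,-0.45,0.24,0,0,0]]'
python3 - <<'E'
from h import *
fs,ft=grab("scene","s7"),grab("top","t7")
for c in("yellow","blue"):
    for o in cups(fs,ft,c): print(*o)
b=[k for k in blobs(fs,"blue") if k.mean(0)[1]<250];print(b[0].mean(0) if b else None)
cr=lambda f,p:cv2.resize(f["pixels"][p[1]-50:p[1]+50,p[0]-55:p[0]+55],None,fx=3.5,fy=3.5)
cv2.imwrite("pics/set.png",np.hstack([cr(fs,(290,180)),cr(ft,(235,215))])[:,:,::-1])
E
```

```text
t: 36.55
tcp_pos: [550.4, -273.4, 198.0]
orientation: [2.443, 1.974, -0.001]
ft_force: [0.2, 0.1, 1.2]
opening: 91.0
finger_force: 0.0
yellow [204. 219.] [315. 159.] z 73 err 0.6 xy68 [552.1 183.6] [549.  185.6]
blue [267. 221.] [266. 200.] z 61 err 1.8 xy68 [545.4 -20.4] [551.1 -22.7]
blue [376. 167.] [218. 335.] z 61 err 0.6 xy68 [ 723.5 -366.1] [ 726.9 -369.7]
blue [419. 159.] [183. 398.] z 137 err 3.7 xy68 [ 774.3 -541.7] [ 729.9 -513.3]
[265.5308642  200.01234568]
```

View pics/set.png

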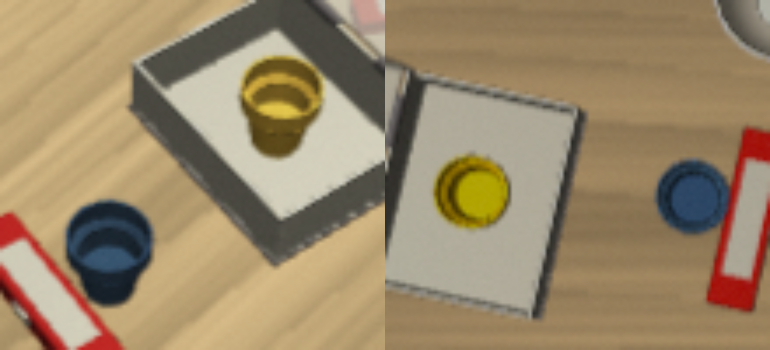

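The picture shows the blue cup upright on the ledge (left half (110,245), right half (692,196)) next to the case, and the yellow cup unmoved at right half (472,192). The blue mask is a little biased, so I first close the jaws along y to centre it that way. Then I turn 90° and grip along x, so both axes are known by touch.

```bash
python3 -m jog '[[91,-0.005,0.413,0,0,0,-0.7855],[91,-0.005,0.413,0,0,0,-0.7855],[91,-0.005,0.413,0,0,0,-0.7855],[91,-0.005,0.413,0,0,0,-0.7855],[91,-0.005,0.413,0,0,0,-0.7855],[91,-0.005,0.413,0,0,0,-0.7855],[91,-0.005,0.413,0,0,0,-0.7855],[91,-0.005,0.413,0,0,0,-0.7855],[91,-0.005,0.413,0,0,0,-0.7855],[91,-0.005,0.413,0,0,0,-0.7855],[91,-0.005,0.413,0,0,0,-0.7855],[91,-0.005,0.413,0,0,0,-0.7855]]'
python3 -m jog '[[91,0,0,0,0,0,0],[91,0,0,-0.06,0,0,0],[91,0,0,-0.12,0,0,0],[91,0,0,-0.17,0,0,0],[91,0,0,-0.2,0,0,0],[91,0,0,-0.22,0,0,0],[91,0,0,-0.2275,0,0,0],[91,0,0,-0.2275,0,0,0]]'
```

```text
t: 37.85
tcp_pos: [547.6, -19.7, 198.8]
orientation: [-3.125, 0.323, 0.0]
ft_force: [0.3, -0.7, 0.3]
opening: 91.1
finger_force: 0.0
t: 38.65
tcp_pos: [548.2, -21.2, 62.1]
orientation: [3.125, -0.323, -0.0]
ft_force: [0.0, -0.9, 1.4]
opening: 90.6
finger_force: 0.0
```

```bash
python3 -m jog '[[60,0,0,0,0,0,0],[60,0,0,0,0,0,0],[60,0,0,0,0,0,0],[60,0,0,0,0,0,0],[60,0,0,0,0,0,0],[60,0,0,0,0,0,0]]' 4
python3 -m jog '[[91,0,0,0,0,0,0],[91,0,0,0,0,0,0],[91,0,0,0,0,0,0],[91,0,0,0,0,0,0],[91,0,0,0.05,0,0,0],[91,0,0,0.11,0,0,0],[91,0,0,0.11,0,0,0]]'
python3 -m jog '[[91,0,0,0,0,0,0.7855],[91,0,0,0,0,0,0.7855],[91,0,0,0,0,0,0.7855],[91,0,0,0,0,0,0.7855],[91,0,0,0,0,0,0.7855],[91,0,0,0,0,0,0.7855],[91,0,0,0,0,0,0.7855],[91,0,0,0,0,0,0.7855],[91,0,0,0,0,0,0.7855],[91,0,0,0,0,0,0.7855],[91,0,0,0,0,0,0.7855],[91,0,0,0,0,0,0.7855]]'
```

```text
t: 39.25
tcp_pos: [548.6, -21.3, 62.6]
orientation: [-3.125, 0.325, -0.002]
ft_force: [1.1, 2.0, 5.0]
opening: 69.0
finger_force: 4.0
t: 39.95
tcp_pos: [550.8, -21.9, 132.4]
orientation: [3.124, -0.325, 0.013]
ft_force: [0.5, 0.0, -0.4]
opening: 90.8
finger_force: 0.0
t: 41.15
tcp_pos: [547.7, -21.4, 127.4]
orientation: [-2.438, -1.98, 0.001]
ft_force: [-0.3, 0.1, -0.7]
opening: 90.9
finger_force: 0.0
```

```bash
python3 -m jog '[[91,0,0,-0.04,0,0,0],[91,0,0,-0.08,0,0,0],[91,0,0,-0.1,0,0,0],[91,0,0,-0.11,0,0,0],[91,0,0,-0.11,0,0,0]]'
python3 -m jog '[[50,0,0,0,0,0,0],[50,0,0,0,0,0,0],[50,0,0,0,0,0,0],[50,0,0,0,0,0,0],[50,0,0,0,0,0,0],[50,0,0,0,0,0,0]]' 10
python3 -m jog '[[50,0,0,0.02,0,0,0],[50,0,0,0.06,0,0,0],[50,0,0,0.12,0,0,0],[50,0,0,0.18,0,0,0],[50,0,0,0.22,0,0,0],[50,0,0,0.22,0,0,0],[50,0,0,0.22,0,0,0],[50,0,0,0.22,0,0,0]]'
```

```text
t: 41.65
tcp_pos: [547.9, -21.4, 61.5]
orientation: [-2.439, -1.979, 0.001]
ft_force: [0.1, 0.3, -0.3]
opening: 90.8
finger_force: 0.0
t: 42.25
tcp_pos: [548.3, -21.5, 62.6]
orientation: [2.439, 1.98, 0.001]
ft_force: [-1.0, 0.0, 5.3]
opening: 66.3
finger_force: 10.0
t: 43.05
tcp_pos: [547.2, -21.3, 192.5]
orientation: [-2.437, -1.979, 0.003]
ft_force: [-0.9, 0.2, -2.5]
opening: 66.4
finger_force: 10.0
```

```bash
python3 -m jog '[[50,0.002,0.07,0,0,0,0],[50,0.004,0.15,0,0,0,0],[50,0.006,0.22,0,0,0,0],[50,0.007,0.29,0,0,0,0],[50,0.007,0.33,0,0,0,0],[50,0.007,0.344,0,0,0,0],[50,0.007,0.344,0,0,0,0],[50,0.007,0.344,0,0,0,0],[50,0.007,0.344,0,0,0,0]]' 20
python3 -m jog '[[50,0,0,-0.03,0,0,0],[50,0,0,-0.06,0,0,0],[50,0,0,-0.09,0,0,0],[50,0,0,-0.115,0,0,0],[50,0,0,-0.13,0,0,0],[50,0,0,-0.14,0,0,0],[50,0,0,-0.15,0,0,0],[50,0,0,-0.153,0,0,0],[50,0,0,-0.153,0,0,0],[50,0,0,-0.153,0,0,0]]'
```

```text
t: 43.95
tcp_pos: [552.4, 183.6, 193.7]
orientation: [2.441, 1.978, -0.001]
ft_force: [0.2, 0.2, -1.3]
opening: 65.7
finger_force: 20.0
t: 44.95
tcp_pos: [552.6, 185.1, 102.7]
orientation: [2.439, 1.98, 0.001]
ft_force: [0.1, -0.7, -2.6]
opening: 66.0
finger_force: 20.0
```

```bash
python3 -m jog '[[50,0,0,-0.003,0,0,0],[50,0,0,-0.004,0,0,0],[50,0,0,-0.004,0,0,0]]'; python3 -m jog '[[50,0,0,-0.003,0,0,0],[50,0,0,-0.004,0,0,0],[50,0,0,-0.004,0,0,0]]'; python3 -m jog '[[50,0,0,-0.003,0,0,0],[50,0,0,-0.004,0,0,0],[50,0,0,-0.004,0,0,0]]'
```

```text
t: 45.25
tcp_pos: [552.2, 185.0, 99.8]
orientation: [2.439, 1.98, -0.0]
ft_force: [-0.0, -0.7, -2.5]
opening: 66.4
finger_force: 20.0
t: 45.55
tcp_pos: [552.2, 185.0, 97.3]
orientation: [-2.439, -1.98, 0.0]
ft_force: [-0.7, 0.2, -1.4]
opening: 66.2
finger_force: 20.0
t: 45.85
tcp_pos: [552.6, 185.1, 95.5]
orientation: [2.439, 1.98, 0.001]
ft_force: [-0.0, -1.9, -1.4]
opening: 65.7
finger_force: 20.0
```

```bash
python3 -m jog '[[50,0,0,-0.002,0,0,0],[50,0,0,-0.004,0,0,0],[50,0,0,-0.004,0,0,0]]'; python3 -m jog '[[50,0,0,-0.002,0,0,0],[50,0,0,-0.003,0,0,0],[50,0,0,-0.003,0,0,0]]'
```

```text
t: 46.15
tcp_pos: [552.0, 184.9, 92.2]
orientation: [-2.439, -1.98, 0.001]
ft_force: [-0.1, -0.4, -2.2]
opening: 66.1
finger_force: 20.0
t: 46.45
tcp_pos: [552.1, 184.9, 91.6]
orientation: [2.439, 1.98, -0.0]
ft_force: [-3.4, -1.6, 4.7]
opening: 66.1
finger_force: 20.0
```

Almost seated (seat expected at about 90) with light contact. Release.

```bash
python3 -m jog '[[69,0,0,0,0,0,0],[74,0,0,0,0,0,0],[82,0,0,0,0,0,0],[91,0,0,0,0,0,0],[91,0,0,0,0,0,0],[91,0,0,0,0,0,0]]' 10
python3 -m jog '[[91,0,0,0.02,0,0,0],[91,0,0,0.05,0,0,0],[91,0,0,0.1,0,0,0],[91,0,0,0.18,0,0,0],[91,0,0,0.24,0,0,0],[91,0,0,0.24,0,0,0]]'
python3 -m jog '[[91,0.0,-0.08,0,0,0,0],[91,0.0,-0.16,0,0,0,0],[91,0.0,-0.24,0,0,0,0],[91,0.0,-0.32,0,0,0,0],[91,0.0,-0.36,0,0,0,0],[91,0,-0.36,0,0,0,0]]'
python3 - <<'E'
from h import *
fs,ft=grab("scene"),grab("top")
for n,f in(("s",fs),("t",ft)):
  for c,z in(("yellow",74),("blue",96)):
    print(n,c,[(k.mean(0).round(1).tolist(),rim(f,k,z).round(1).tolist()) for k in blobs(f,c,20) if np.linalg.norm(rim(f,k,z)-(552,184))<60])
a=fs["pixels"][80:220,240:400];b=ft["pixels"][150:290,150:310]
cv2.imwrite("pics/nest3.png",cv2.resize(np.hstack([a,b]),None,fx=2.5,fy=2.5,interpolation=cv2.INTER_CUBIC)[:,:,::-1])
E
```

```text
t: 47.05
tcp_pos: [552.3, 185.0, 90.8]
orientation: [2.439, 1.98, 0.0]
ft_force: [0.7, 0.6, -0.2]
opening: 90.8
finger_force: 0.0
t: 47.65
tcp_pos: [554.8, 185.6, 241.9]
orientation: [2.434, 1.977, 0.017]
ft_force: [0.3, 2.0, 0.1]
opening: 90.9
finger_force: 0.0
t: 48.25
tcp_pos: [552.0, -34.3, 234.8]
orientation: [2.443, 1.974, -0.001]
ft_force: [-0.1, 0.2, 0.9]
opening: 90.8
finger_force: 0.0
s yellow [([313.4, 164.8], [576.6, 144.7])]
s blue [([315.4, 151.0], [553.8, 179.1])]
t yellow []
t blue [([202.9, 219.1], [550.5, 180.3])]
```

View pics/nest3.png

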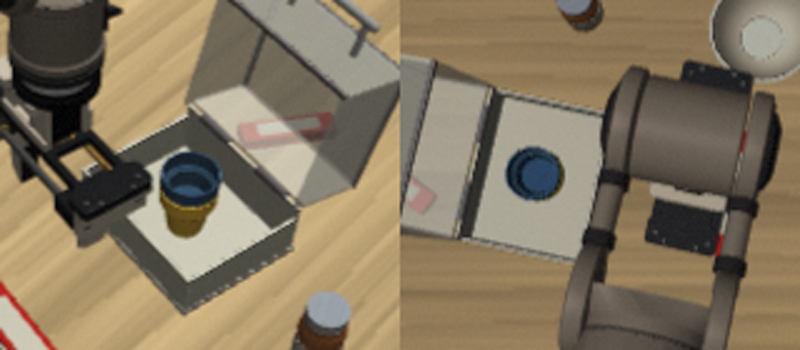

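The picture shows the blue cup seated upright in the yellow one (left half (190,190), right half (535,173)), with the hood still open. Next I go to the handle and close the hood.

```bash
python3 -m jog '[[30,0,0,0.08,0,0,0],[30,0.056,0.647,0.19,0,0,-0.7855],[30,0.056,0.647,0.19,0,0,-0.7855],[30,0.056,0.647,0.19,0,0,-0.7855],[30,0.056,0.647,0.19,0,0,-0.7855],[30,0.056,0.647,0.19,0,0,-0.7855],[30,0.056,0.647,0.19,0,0,-0.7855],[30,0.056,0.647,0.19,0,0,-0.7855],[30,0.056,0.647,0.19,0,0,-0.7855],[30,0.056,0.647,0.19,0,0,-0.7855],[30,0.056,0.647,0.19,0,0,-0.7855],[30,0.056,0.647,0.19,0,0,-0.7855]]'
python3 -m jog '[[30,0,0,0,0,0,0],[30,0,0,0,0,0,0],[30,0,0,0,0,0,0]]'
python3 - <<'E'
from h import *
fs=grab("scene");T=np.array(ctrl.get_obs()["tcp_pos"]);print(T)
p=proj(fs,[586,357,261])[0];print(p)
p=p.astype(int);cv2.imwrite("pics/han2.png",cv2.resize(fs["pixels"][max(p[1]-70,0):p[1]+70,p[0]-80:p[0]+80],None,fx=3.5,fy=3.5)[:,:,::-1])
E
```

```text
t: 49.55
tcp_pos: [584.3, 360.2, 348.2]
orientation: [3.124, -0.328, -0.002]
ft_force: [-0.2, -0.2, 0.1]
opening: 30.0
finger_force: 0.0
t: 49.85
tcp_pos: [585.5, 357.7, 348.9]
orientation: [3.125, -0.32, -0.0]
ft_force: [-0.5, -0.7, -0.6]
opening: 29.8
finger_force: 0.0
[585.60716136 357.45914764 348.95133361]
[374.0344167   77.37766402]
```

View pics/han2.png

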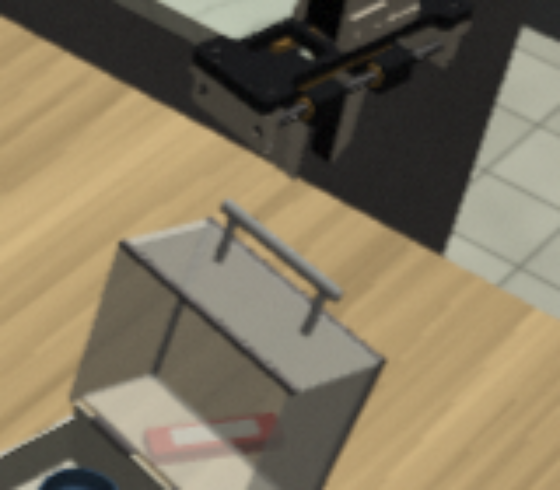

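The bar is at crop (280,247), i.e. scene (374,78), exactly where predicted (374,77). Descend and grip.

```bash
python3 -m jog '[[30,0,0,-0.05,0,0,0],[30,0,0,-0.1,0,0,0],[30,0,0,-0.13,0,0,0],[30,0,0,-0.145,0,0,0],[30,0,0,-0.1465,0,0,0],[30,0,0,-0.1465,0,0,0]]'
python3 -m jog '[[20,0,0,0,0,0,0],[5,0,0,0,0,0,0],[5,0,0,0,0,0,0],[5,0,0,0,0,0,0],[5,0,0,0,0,0,0],[5,0,0,0,0,0,0]]' 5
```

```text
t: 50.5
tcp_pos: [586.3, 357.3, 262.0]
orientation: [-3.124, 0.324, -0.002]
ft_force: [0.7, -0.2, 0.3]
opening: 30.1
finger_force: 0.0
t: 51.1
tcp_pos: [586.1, 356.6, 261.7]
orientation: [3.124, -0.326, 0.001]
ft_force: [-1.4, -3.9, 5.5]
opening: 10.3
finger_force: 5.0
```

```bash
python3 -m jog '[[5,-0.0063,-0.031,0.0142,0,0,0],[5,-0.0128,-0.0632,0.0252,0,0,0],[5,-0.0196,-0.0964,0.0327,0,0,0],[5,-0.0264,-0.1302,0.037,0,0,0],[5,-0.0333,-0.1642,0.0377,0,0,0],[5,-0.0402,-0.198,0.035,0,0,0],[5,-0.047,-0.2314,0.0288,0,0,0],[5,-0.0536,-0.2641,0.0193,0,0,0],[5,-0.06,-0.2956,0.0065,0,0,0],[5,-0.0662,-0.3259,-0.0095,0,0,0],[5,-0.0719,-0.3543,-0.0283,0,0,0],[5,-0.0719,-0.3543,-0.0283,0,0,0]]' 14
```

```text
t: 52.3
tcp_pos: [541.9, 143.4, 242.6]
orientation: [3.124, -0.328, -0.004]
ft_force: [-1.8, -1.0, -0.2]
opening: 10.3
finger_force: 14.0
```

```bash
python3 -m jog '[[5,-0.0054,-0.0265,-0.0218,0,0,0],[5,-0.0103,-0.0506,-0.0462,0,0,0],[5,-0.0147,-0.0724,-0.0728,0,0,0],[5,-0.0185,-0.0913,-0.1015,0,0,0],[5,-0.0218,-0.1073,-0.1322,0,0,0],[5,-0.0232,-0.114,-0.148,0,0,0],[5,-0.0244,-0.1204,-0.1642,0,0,0],[5,-0.0257,-0.1266,-0.184,0,0,0],[5,-0.026,-0.1285,-0.192,0,0,0],[5,-0.0264,-0.1302,-0.1973,0,0,0],[5,-0.0264,-0.1302,-0.1973,0,0,0],[5,-0.0264,-0.1302,-0.1973,0,0,0]]'
```

```text
t: 53.5
tcp_pos: [526.5, 66.9, 125.5]
orientation: [3.125, -0.324, -0.002]
ft_force: [-4.3, -1.5, -0.8]
opening: 10.3
finger_force: 14.0
```

```bash
python3 -m jog '[[28,0,0,0,0,0,0],[28,0,0,0,0,0,0],[28,0,0,0,0,0,0],[28,0,0,0.05,0,0,0],[28,0,0,0.11,0,0,0],[60,0.003,-0.07,0.16,0,0,0],[80,0.005,-0.15,0.16,0,0,0],[85,0.006,-0.226,0.16,0,0,0],[85,0.006,-0.226,0.16,0,0,0],[85,0.006,-0.226,0.16,0,0,0]]'
python3 - <<'E'
from h import *
fs,ft=grab("scene"),grab("top")
print(ctrl.get_obs()["tcp_pos"])
k=max(blobs(fs,"red",30),key=cv2.contourArea);print("case scene",cv2.minAreaRect(plane(fs,k,25)[:,:2].astype(np.float32)))
k=max(blobs(ft,"red",30),key=cv2.contourArea);print("case top",cv2.minAreaRect(plane(ft,k,25)[:,:2].astype(np.float32)))
a=fs["pixels"][80:270,180:400];b=ft["pixels"][150:290,150:310]
cv2.imwrite("pics/shut.png",np.hstack([cv2.resize(a,(440,380)),cv2.resize(b,(360,380))])[:,:,::-1])
E
```

```text
t: 54.5
tcp_pos: [530.8, -69.8, 221.7]
orientation: [-3.124, 0.329, -0.001]
ft_force: [-0.1, -0.1, 0.1]
opening: 63.4
finger_force: 0.0
[530.64193214 -68.1340253  221.61952173]
case scene ((534.7518920898438, -75.42098236083984), (47.38966751098633, 175.60186767578125), 77.86467742919922)
case top ((548.4759521484375, 379.6874694824219), (121.18482971191406, 30.916305541992188), 53.66957092285156)
```

View pics/shut.png

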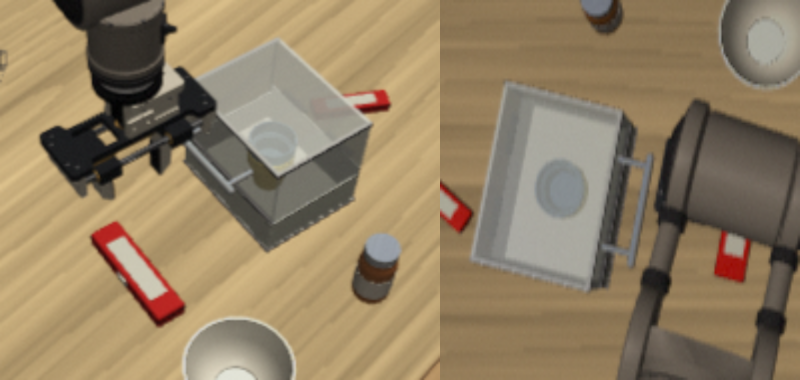

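The picture shows the hood shut over the stack (left half (268,150)) and the case where I laid it (left half (138,272)). Fetch the case.

```bash
python3 -m jog '[[85,0,-0.001,-0.07,0,0,0],[85,0,-0.001,-0.15,0,0,0],[85,0,-0.001,-0.23,0,0,0],[85,0,-0.001,-0.29,0,0,0],[85,0,-0.001,-0.32,0,0,0],[85,0,-0.001,-0.335,0,0,0],[85,0,-0.001,-0.342,0,0,0],[85,0,-0.001,-0.342,0,0,0]]'
python3 -m jog '[[30,0,0,0,0,0,0],[30,0,0,0,0,0,0],[30,0,0,0,0,0,0],[30,0,0,0,0,0,0],[30,0,0,0,0,0,0],[30,0,0,0,0,0,0],[30,0,0,0,0,0,0],[30,0,0,0,0,0,0]]' 12
python3 -m jog '[[30,0,0,0.04,0,0,0],[30,0,0,0.1,0,0,0],[30,0,0,0.18,0,0,0],[30,0,0,0.26,0,0,0],[30,0,0,0.34,0,0,0],[30,0,0,0.37,0,0,0],[30,0,0,0.37,0,0,0],[30,0,0,0.37,0,0,0]]'
```

```text
t: 55.4
tcp_pos: [531.0, -69.1, 16.8]
orientation: [3.125, -0.323, 0.001]
ft_force: [-1.0, 0.2, 0.5]
opening: 84.8
finger_force: 0.0
t: 56.2
tcp_pos: [530.6, -69.8, 16.5]
orientation: [3.125, -0.325, 0.0]
ft_force: [0.5, -0.8, 2.5]
opening: 45.2
finger_force: 12.0
t: 57.0
tcp_pos: [530.0, -69.5, 237.4]
orientation: [-3.125, 0.325, 0.002]
ft_force: [0.3, 0.4, -0.7]
opening: 44.7
finger_force: 12.0
```

```bash
python3 -m jog '[[30,0.006,0.07,0,0,0,0],[30,0.012,0.15,0,0,0,0],[30,0.02,0.23,0,0,0,0],[30,0.027,0.31,0,0,0,0],[30,0.033,0.38,0,0,0,0],[30,0.034,0.4225,0,0,0,0],[30,0.034,0.4225,0,0,0,0],[30,0.034,0.4225,0,0,0,0]]'
python3 -m jog '[[30,0,0,-0.04,0,0,0],[30,0,0,-0.07,0,0,0],[30,0,0,-0.082,0,0,0],[30,0,0,-0.088,0,0,0],[30,0,0,-0.091,0,0,0],[30,0,0,-0.091,0,0,0]]'
```

```text
t: 57.8
tcp_pos: [550.0, 183.9, 236.0]
orientation: [3.123, -0.323, -0.006]
ft_force: [-0.4, -0.0, -1.3]
opening: 44.9
finger_force: 12.0
t: 58.4
tcp_pos: [551.3, 183.5, 184.3]
orientation: [-3.125, 0.326, -0.001]
ft_force: [-0.4, -0.1, -1.8]
opening: 45.0
finger_force: 12.0
```

```bash
python3 -m jog '[[30,0,0,-0.002,0,0,0],[30,0,0,-0.004,0,0,0],[30,0,0,-0.004,0,0,0]]'
```

```text
t: 58.7
tcp_pos: [550.9, 183.8, 181.6]
orientation: [3.125, -0.325, 0.0]
ft_force: [-0.3, -0.3, 0.4]
opening: 44.7
finger_force: 12.0
```

Just touching. Release and rise, then look.

```bash
python3 -m jog '[[48,0,0,0,0,0,0],[55,0,0,0,0,0,0],[75,0,0,0,0,0,0],[75,0,0,0,0,0,0],[75,0,0,0,0,0,0],[75,0,0,0.04,0,0,0],[75,0,0,0.1,0,0,0],[75,0,0,0.17,0,0,0],[75,0,0,0.2,0,0,0],[75,0,-0.05,0.2,0,0,0]]'
python3 -m jog '[[75,0,-0.08,0,0,0,0],[75,0,-0.16,0,0,0,0],[75,0,-0.24,0,0,0,0],[75,0,-0.32,0,0,0,0],[75,0,-0.4,0,0,0,0],[75,0,-0.4,0,0,0,0],[75,0,-0.4,0,0,0,0]]'
python3 - <<'E'
from h import *
fs,ft=grab("scene"),grab("top")
for f in(ft,fs):
    k=max(blobs(f,"red",30),key=cv2.contourArea);r=cv2.minAreaRect(plane(f,k,190)[:,:2].astype(np.float32));print(np.round(r[0],1),np.round(r[1]),round(r[2],1))
a=fs["pixels"][80:270,180:400];b=ft["pixels"][150:290,150:310]
cv2.imwrite("pics/end.png",np.hstack([cv2.resize(a,(440,380)),cv2.resize(b,(360,380))])[:,:,::-1])
E
```

```text
t: 59.7
tcp_pos: [552.0, 156.1, 305.1]
orientation: [-3.122, 0.319, -0.011]
ft_force: [0.5, -0.4, -0.4]
opening: 74.9
finger_force: 0.0
t: 60.4
tcp_pos: [550.8, -87.0, 301.2]
orientation: [-3.124, 0.329, 0.001]
ft_force: [0.5, -0.2, -0.1]
opening: 75.1
finger_force: 0.0
[550.4 181.9] [ 44. 166.] 77.9
[556.2 174.3] [ 53. 176.] 77.9
```

View pics/end.png

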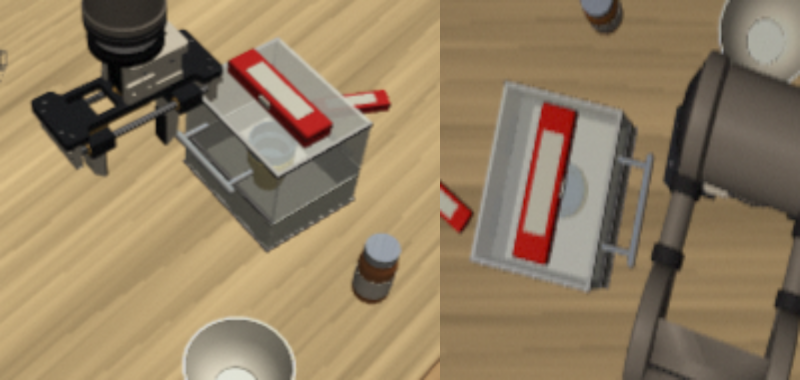

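The picture shows the case flat on the middle of the shut hood (left half (280,95), right half (545,183)), with the stack inside and the robot clear. Hand in.

```bash
python3 -c "
from workcell import ctrl
print(ctrl.close_job())"
```

```text
the job is handed in; nothing more can be done
None
```

The job is handed in, with no verdict returned: the last pictures show the yellow and blue cups (the only two present) nested upright in the box after one retry, the hood shut, and the case flat near the middle of its top.

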